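Shut down the jar-warming chest and leave its lid propped on the stay to air

ROBOT

A 6-joint arm with a two-finger parallel gripper is mounted at the origin on a cart in front of the work surface, level with it; the furniture and walls round the work are solid. World frame = base frame: x ahead of the robot, y to its left, z up, the work surface at z = 0. Lengths are in m, angles in rad, forces in N, time in s.
With the tool pointing down it reaches from about 0.225 to 0.875 m from the base axis. Payload 3.4 kg.
Tool frame: the origin (TCP) lies on the mounting face of the last link; the fingertips stand 173 mm ahead of it and the grasp point (between the pads) lies 155 mm ahead of it; x points along the fingers, y is the direction in which the jaws open and shut, and the axes are right-handed (so a half turn about x gives the same grasp; the last joint's range is limited). The gripper opens to 85 mm and grips with 20 to 120 N. Pads are 22 mm wide; open, the fingers measure 114 mm over their backs; the gripper's body (76 mm by 85 mm) begins 54 mm behind the grasp point. The pads swing forward as they close: fully open they stand 13 mm farther back than shut.
Start: joints at [-1.378, 0.276, 1.505, -0, 1.361, -0.121], TCP at [0.177, -0.547, 0.405] pointing down, gripper open.
Joint ranges: [-2.89, 2.89], [-0.75, 2.08], [0.22, 2.7], [-1.18, 4.32], [0.11, 2.71], [-2.7, 2.7]. Speed limits (rad/s): [2.57, 2.57, 3.14, 3.14, 3.14, 3.14].

INTERFACE

Orientations are given as a unit quaternion [w, x, y, z].
In Python, from rig import manip gives the robot as it stands.
- The arm moves only by the tool arm_command, never from a script. Its argument "targets" is a list of rows, each an object with "dp": the shift along the tool's x, y, z in m, a list of three; "turn": the turn, a rotation vector about the tool's x, y, z in degrees, a list of three; "grip": the opening, from -1 (shut) to 1 (fully open). In form: [{"dp": [tx, ty, tz], "turn": [wx, wy, wz], "grip": grip}, ...]. A call has 1 to 8 rows; each row shifts and turns the commanded pose from where the row before left it, along the tool's axes as they then stand; what a row does not reach is not made up. A row lasts 1/10 s, in which the tool goes at most 50 mm and 8.59 degrees, less where a joint would pass 70% of its speed; a pose out of reach is approached as far as the arm can. A call with a gripper value outside its range is refused whole. The fingers move at their own pace and stop on an object; "grip_force" is the grip in N (left out, the last holds). Time passes only in rows, so rows that do not move let the fingers close. It gives the time, the measured TCP pose, the force and the opening at its end, in the units of the state.
- manip.get_state(): the state, without advancing time (a new reading comes with each control period).
- manip.get_image(name): name is "side" or "top" or "wrist"; returns the picture (420x560x3 uint8, red, green, blue); there is no depth.
- manip.calibration(name): a dict with "fx", "fy", "cx", "cy" (pixels), "R" (3x3) and "t" (3): a world point X has camera coordinates R X + t. Camera axes: x right, y down, z forward; pixel columns grow to the right and rows downward; lengths in m; the calibration is good to about 2 mm. The wrist camera is an equidistant fisheye: a pixel r from the principal point sees the ray r / f radians off the axis. A picture is of the moment at which its call begins: read the wrist's pose just before it. calibration takes no time and is no camera call; for the wrist camera it gives the pose at the moment of the call.
- manip.sign_off(): hands the job in, once; it reports no verdict.
The state is a dict: "clock": time; "qpos": joint angles; "qd": joint speeds; "effort": joint torques, N m; "position": TCP position; "ee_rot": TCP orientation; "contact_force": force on the tool from outside, world axes, zero at the start; "moment": the same for the moment, N m; "width": finger opening in m.
Only numpy, scipy, OpenCV 4.12 (cv2) and the standard library are available. Lean on these libraries where they do the work, as an engineer would, in place of code of your own. Each camera call takes 0.05 s, during which the arm holds its last target.

TASK

Shut down the jar-warming chest for the day: turn its regulator knob back to its zero stop and slide the yellow lock all the way over it, and only then swing the lid fully open. Take out all the jars in the chest and stand them upright in the steel tray; then flip the stay on the side of the chest up to its stop and lower the lid gently onto it, so that the chest is left propped open to air. Never let the lid slam and leave everything else on the table as it stands.

Things in the scene. Friction and masses are not known exactly. Their poses are not given: they have to be found in the camera images.
- chest: grey sheet-metal warming chest, fixed: open box 220 mm deep (x), 270 mm wide (y), rim 65 mm and inner floor 30 mm above the table, walls 6 mm, jar space x -96 to 75 mm; 115 mm tall with the lid shut. On its +y side a control pod (y 136 to 261 mm, top at 65 mm) bears knob and lock. Origin: centre of the box's underside; x points away from the robot to the lid hinge, y to the robot's left, z up.
- lid (a joint): hood lid 220 x 270 x 50 mm with a clear window, 0.45 kg, hinged on the chest's far rim. Angle in rad: 0 shut, 1.6 fully open at its stop. Above about 1.4 it stays open by itself (its weight is behind the hinge); from lower angles it falls shut unless held or propped. Resting on the raised stay it reads about 0.79.
- lid_handle (a point): centre of the lid's handle: round black bar 12 mm thick, 110 mm long, along the chest's y, 42 mm in front of the lid's front face, held by a post at each end; 99 mm above the table when shut. At lid angle a it is at lid_hinge + (-0.262 cos a + 0.034 sin a) along the chest's x and + (0.262 sin a + 0.034 cos a) in z.
- lid_hinge (a point): middle of the lid's hinge line, on the chest's far rim, 65 mm above the table; the hinge runs along the chest's y.
- stay (a joint): lid stay: steel strip 145 mm long outside the chest's -y wall on a stiff pivot (0.08 N m; stays where it is left). Angle in rad: 0 lying along the wall (pointing to +x), 1.25 raised to its stop, 18 degrees short of upright. Its rubber tip then carries the 14 mm wide flange on the lid's -y edge. Free to rise only while the lid is fully open.
- stay_grip (a point): a point in the stay's red round thumb grip, which is 14 mm thick and sticks out 62 mm from the chest's -y wall; the point is 38 mm out from the wall, 110 mm along the stay from its pivot. At stay angle a it is at stay_hinge + 0.110 cos a along the chest's x and + 0.110 sin a in z; lying it is 50 mm above the table.
- stay_hinge (a point): point on the stay's pivot axis (which is parallel to the chest's y) level with stay_grip.
- regulator (a joint): regulator knob on the pod's top. Angle in rad: 0 at its zero stop, growing as it is turned clockwise seen from above, up to 2.6; friction about 0.04 N m. It must be turned anticlockwise to zero.
- knob_grip (a point): on the knob's vertical axis, in the middle of its bar grip and 90 mm above the table: black bar 48 mm long, 12 mm thick, reaching from the skirt disc (radius 26 mm, top 72 mm above the table) up to 100 mm. The point's x axis runs along the bar to the end with the white line; at zero that end points along the chest's +x, at the lock.
- lock (a joint): yellow fork lock sliding along the chest's x on the pod's top, friction about 1.5 N. Value in m: 0 drawn back (far from the robot), 0.056 fully over the knob, its two prongs on either side of the knob's bar. The prongs, 17 mm apart, pass only when the bar is within about 0.1 rad of zero.
- lock_tab (a point): middle of the lock's upright tab: 14 mm along the chest's x, 26 mm along y, 30 mm tall (84 to 113 mm above the table, this point 100 mm). It starts about 108 mm behind the knob's axis and ends 52 mm behind it, moving along the chest's -x.
- jar_tray: shallow steel tray, fixed to the table, 270 mm (its x) by 220 mm (its y), walls 4 mm thick and 22 mm high with the rolled edge, inner floor 4 mm above the table. Origin: centre of its underside on the table.
- jar_pink_mid (a point): closed screw-cap jar, 57 mm across (cap 58 mm) and 66 mm tall, 0.14 kg, white with a pink cap; the point lies on its axis half-way up (33 mm above its underside), z along its axis. At the start it stands upright inside the chest if it is there at all.
- jar_yellow_mid (a point): closed screw-cap jar, 57 mm across (cap 58 mm) and 66 mm tall, 0.14 kg, white with a yellow cap; the point lies on its axis half-way up (33 mm above its underside), z along its axis. At the start it stands upright inside the chest if it is there at all.
- jar_green_mid (a point): closed screw-cap jar, 57 mm across (cap 58 mm) and 66 mm tall, 0.14 kg, white with a green cap; the point lies on its axis half-way up (33 mm above its underside), z along its axis. At the start it stands upright inside the chest if it is there at all.
- jar_yellow_2_mid (a point): a second jar just like the other yellow one: closed screw-cap jar, 57 mm across (cap 58 mm) and 66 mm tall, 0.14 kg, white with a yellow cap; the point lies on its axis half-way up (33 mm above its underside), z along its axis. At the start it stands upright inside the chest if it is there at all.
- tape: roll of masking tape lying flat, 100 mm across, 25 mm high; a bystander to be left alone. Origin: centre of its underside.
- brush: purple nail brush, 30 x 86 x 55 mm; a bystander to be left alone. Origin: centre of its underside.
- cap: white bottle cap with a nozzle, 48 mm across, 68 mm tall; a bystander to be left alone. Origin: centre of its underside.

How it is judged:
By the outcome, as a careful person would: the job done as asked, in the order asked, and still so for the second after the job is handed in, with the robot touching nothing.
Of jar_pink, jar_yellow, jar_green, jar_yellow_2 only 2 to 4 are there at a start; the rules pass over those that are not, and their reading is None.
At some moment in a run one of jar_pink, jar_yellow, jar_green, jar_yellow_2 may be knocked a few centimetres aside while the robot is not near it.
It also fails if it takes over 210 s, if anything falls off the work surface, if the arm or the gripper's body presses on something with over 40 N, if the wrist force passes 120 N, or if a joint passes its speed limit or range.

## Working session

There is one attempt and no reset: what is moved stays moved. The work goes in short steps, Python scripts to look and compute and a tool call to move; the robot and the scene stay as the last step left them, time stands still between calls to the robot, and variables do not carry over. Pictures are saved under pics/ and viewed, and the job is handed in when it is done.

Besides the shell and the picture viewer there is one more tool, called after "Call:" by a JSON object that holds its "op" and its "data". arm_command: Moves the arm, as the interface text tells. Its arguments: {"type":"object","properties":{"targets":{"type":"array"},"grip_force":{"type":"number"}},"required":["targets"]}

```bash
ls; mkdir -p pics; python3 - <<'E'
from rig import manip
import cv2
s=manip.get_state()
for k,v in s.items(): print(k,v)
for n in ("side","top","wrist"):
    c=manip.calibration(n); print(n,c)
    im=manip.get_image(n); cv2.imwrite(f"pics/{n}0.png",im[:,:,::-1])
E
```

```text
pics
clock 0.0
qpos [-1.37798669e+00  2.76578697e-01  1.50613490e+00  7.65152685e-06
  1.36069432e+00 -1.21030807e-01]
qd [-2.41434988e-03  7.45098872e-04  3.06817529e-04 -9.76709525e-05
 -8.66997690e-04  1.12079416e-03]
effort [-7.66378798e-04 -4.16780591e+01 -2.45810312e+01 -9.11572147e-05
  1.11699250e-02 -9.29043125e-06]
position [ 0.17744803 -0.54670681  0.40384801]
ee_rot [-0.10986246 -0.69839816 -0.11114541  0.69843893]
contact_force [0.80297336 0.59822804 0.22020057]
moment [ 0.05328783 -0.00828342  0.02257568]
width 0.08546037590047569
side {'fx': 516.9656849559517, 'fy': 516.9656849559517, 'cx': 278.92989555994956, 'cy': 212.80971804740335, 'R': array([[-0.81664307, -0.57701585,  0.01211598],
       [-0.26402281,  0.35483581, -0.8968743 ],
       [ 0.5132115 , -0.73562508, -0.44211955]]), 't': array([0.42418223, 0.20212639, 1.34216302])}
top {'fx': 501.2672416497795, 'fy': 501.2672416497795, 'cx': 280.52549567701067, 'cy': 204.88844627548175, 'R': array([[ 0.01713969, -0.9997741 ,  0.01256911],
       [-0.99232542, -0.01854897, -0.12225467],
       [ 0.1224602 , -0.01037724, -0.99241917]]), 't': array([0.02370562, 0.52475523, 1.33529405])}
wrist {'fx': 325.19226210127806, 'fy': 325.19226210127806, 'cx': 283.0683879741942, 'cy': 214.5873148713445, 'R': array([[ 0.30871316, -0.95115397, -0.00151682],
       [-0.90608212, -0.29456867,  0.30371778],
       [-0.28932918, -0.09238732, -0.95276083]]), 't': array([-0.57433642, -0.03960998,  0.38074266])}
```

View pics/side0.png

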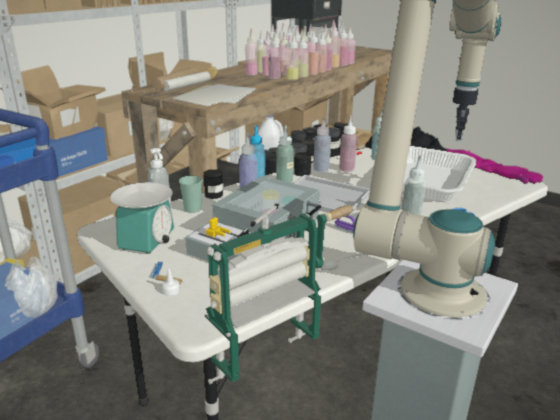

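View pics/top0.png

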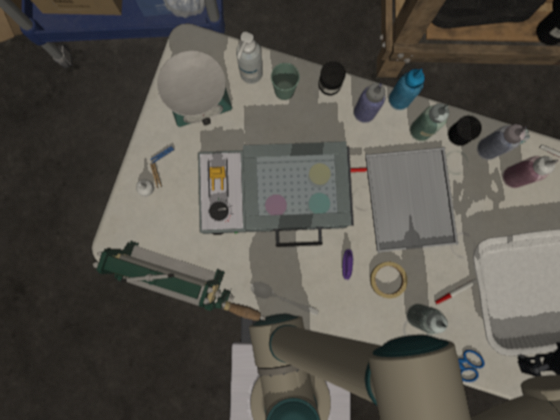

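View pics/wrist0.png

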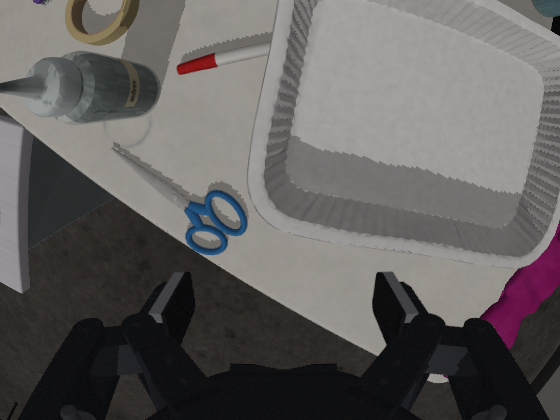

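```bash
cat > h.py <<'E'
from rig import manip
import numpy as np, cv2
from scipy.spatial.transform import Rotation as Rn
def cal(n): return manip.calibration(n)
def unproj(n,uv,z,c=None):
    c=c or cal(n); u=(np.array(uv,float)-[c['cx'],c['cy']])/c['fx']
    if n=='wrist':
        r=np.linalg.norm(u); d=np.r_[u/r*np.sin(r),np.cos(r)] if r>0 else np.array([0,0,1.])
    else: d=np.r_[u,1]
    R=np.array(c['R']);t=np.array(c['t']); o=-R.T@t; d=R.T@d
    return o+d*(z-o[2])/d[2]
def proj(n,X,c=None):
    c=c or cal(n); p=np.array(c['R'])@np.array(X,float)+c['t']
    if n=='wrist':
        r=np.hypot(p[0],p[1]); th=np.arctan2(r,p[2]); return np.array([c['cx'],c['cy']])+c['fx']*th*p[:2]/r
    return np.array([c['cx'],c['cy']])+c['fx']*p[:2]/p[2]
def snap(n,name,crop=None,s=1):
    c=cal(n); im=manip.get_image(n)[:,:,::-1].copy(); cv2.imwrite(f'pics/{name}_raw.png',im)
    if crop:
        a,b,w,h=crop; im=im[b:b+h,a:a+w]
    im=cv2.resize(im,None,fx=s,fy=s,interpolation=cv2.INTER_CUBIC); cv2.imwrite(f'pics/{name}.png',im); return c
def rot(s): q=s['ee_rot']; return Rn.from_quat([q[1],q[2],q[3],q[0]])
E
python3 - <<'E'
import cv2
im=cv2.imread('pics/top0.png')[120:260,180:470]
cv2.imwrite('pics/top0c.png',cv2.resize(im,None,fx=2.75,fy=2.75,interpolation=cv2.INTER_CUBIC))
im=cv2.imread('pics/side0.png')[150:310,140:400]
cv2.imwrite('pics/side0c.png',cv2.resize(im,None,fx=3,fy=3,interpolation=cv2.INTER_CUBIC))
E
```

```text
(no output)
```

View pics/top0c.png

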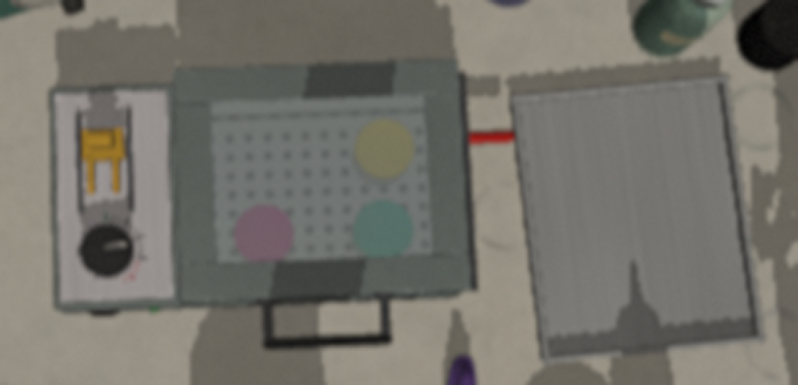

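View pics/side0c.png

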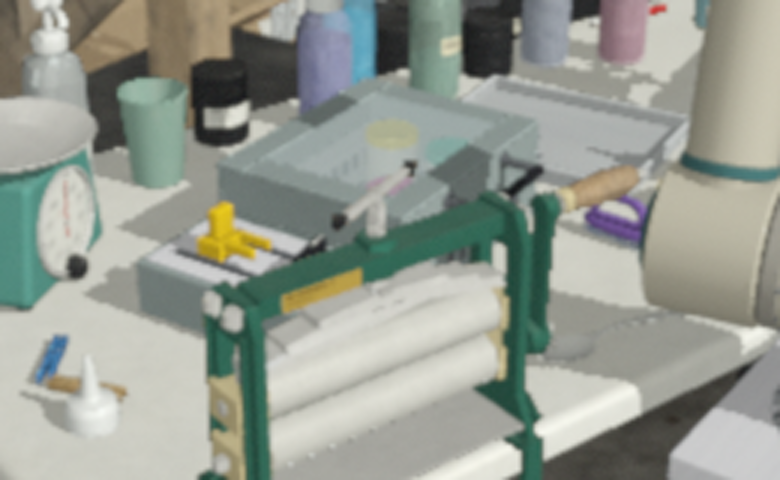

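```bash
python3 - <<'E'
from h import *
f=lambda p:(180+p[0]/2.75,120+p[1]/2.75)
for nm,p,z in [('podFL',(50,92),.065),('podNL',(57,308),.065),('podNR',(178,303),.065),('lidFL',(175,68),.115),('lidFR',(455,60),.115),('lidNR',(472,290),.115),('lidNL',(177,300),.115),
 ('hndL',(268,345),.099),('hndR',(388,340),.099),('knob',(106,250),.072),('knobtop',(106,248),.1),('wl',(128,244),.1),('lockbase',(102,140),.09),('yel',(385,150),.096),('green',(384,229),.096),('pink',(264,233),.096),
 ('trFL',(512,90),.022),('trFR',(722,78),.022),('trNR',(758,338),.022),('trNL',(543,356),.022),('stay',(505,137),.05)]:
  print(nm,unproj('top',f(p),z).round(4))
c=cal('top');print(-c['R'].T@c['t'])
E
```

```text
podFL [0.6554 0.2573 0.065 ]
podNL [0.4442 0.2427 0.065 ]
podNR [0.4511 0.1269 0.065 ]
lidFL [0.6696 0.1325 0.115 ]
lidFR [ 0.6827 -0.1324  0.115 ]
lidNR [ 0.4645 -0.1484  0.115 ]
lidNL [0.4503 0.1249 0.115 ]
hndL [0.4109 0.0399 0.099 ]
hndR [ 0.4176 -0.0722  0.099 ]
knob [0.5003 0.1968 0.072 ]
knobtop [0.4991 0.1937 0.1   ]
wl [0.5033 0.1732 0.1   ]
lockbase [0.604 0.202 0.09 ]
yel [ 0.5984 -0.0683  0.096 ]
green [ 0.5225 -0.0679  0.096 ]
pink [0.5166 0.0455 0.096 ]
trFL [ 0.6765 -0.2034  0.022 ]
trFR [ 0.6933 -0.4176  0.022 ]
trNR [ 0.4297 -0.4476  0.022 ]
trNL [ 0.4081 -0.2332  0.022 ]
stay [ 0.6224 -0.1912  0.05  ]
[0.35680127 0.0472906  1.38902724]
```

```bash
cat >> h.py <<'E'
def down(yaw):
    # tool x down; tool y at world angle yaw
    x=np.array([0,0,-1.]);y=np.array([np.cos(yaw),np.sin(yaw),0]);return Rn.from_matrix(np.c_[x,y,np.cross(x,y)])
def plan(p,R,n=None,tip=True,pitch=0):
    """p = grasp point target if tip (155mm ahead) else TCP"""
    s=manip.get_state();R0=rot(s);p0=np.array(s['position'])
    p=np.array(p,float)-(R.apply([.155,0,0]) if tip else 0)
    rel=R0.inv()*R;w=rel.as_rotvec();d=R0.inv().apply(p-p0)
    if n is None:n=int(max(np.ceil(np.linalg.norm(d)/.048),np.ceil(np.degrees(np.linalg.norm(w))/8.4),1))
    St=sum(Rn.from_rotvec(w*k/n).as_matrix() for k in range(n));dp=np.linalg.solve(St,d)
    print('n',n,'dp',dp.round(4),'turn',np.degrees(w/n).round(2),'| total d',d.round(4),'w',np.degrees(w).round(1))
def st():
    s=manip.get_state();R=rot(s);m=R.as_matrix()
    print('t',round(s['clock'],2),'grasp',(np.array(s['position'])+R.apply([.155,0,0])).round(4),'yaw',np.degrees(np.arctan2(m[1,1],m[0,1])).round(1),'xax',m[:,0].round(3),'F',np.round(s['contact_force'],1),'M',np.round(s['moment'],2),'w',round(s['width'],4),'q',np.round(s['qpos'],2))
E
python3 - <<'E'
from h import *
st()
for y in (0.2,0.2-np.pi): plan([.48,.195,.25],down(y))
E
```

```text
t 0.15 grasp [ 0.1774 -0.5465  0.249 ] yaw -72.0 xax [-0.     0.001 -1.   ] F [ 0.1 -1.  -0.2] M [-0.01  0.1  -0.  ] w 0.0853 q [-1.38  0.28  1.51  0.    1.36 -0.12]
n 17 dp [-0.     -0.0094 -0.0507] turn [-4.91 -0.    0.  ] | total d [ 0.     -0.6121 -0.5167] w [-83.5  -0.1   0.1]
n 17 dp [-0.     -0.0529  0.0049] turn [5.68 0.   0.  ] | total d [ 0.     -0.6121 -0.5167] w [96.5  0.1  0.1]
```

```bash
python3 - <<'E'
from h import *
plan([.47,.195,.30],down(.2),n=20)
E
```

```text
n 20 dp [-0.0025 -0.0082 -0.0428] turn [-4.17 -0.    0.  ] | total d [-0.05   -0.6153 -0.5072] w [-83.5  -0.1   0.1]
```

Call:
{"op": "arm_command", "data": {"targets": [{"dp": [-0.006, -0.008, -0.043], "turn": [-4.17, 0, 0], "grip": 1}, {"dp": [-0.006, -0.008, -0.043], "turn": [-4.17, 0, 0], "grip": 1}, {"dp": [-0.006, -0.008, -0.043], "turn": [-4.17, 0, 0], "grip": 1}, {"dp": [-0.006, -0.008, -0.043], "turn": [-4.17, 0, 0], "grip": 1}, {"dp": [-0.006, -0.008, -0.043], "turn": [-4.17, 0, 0], "grip": 1}, {"dp": [-0.006, -0.008, -0.043], "turn": [-4.17, 0, 0], "grip": 1}, {"dp": [-0.006, -0.008, -0.043], "turn": [-4.17, 0, 0], "grip": 1}, {"dp": [-0.006, -0.008, -0.043], "turn": [-4.17, 0, 0], "grip": 1}]}}

```text
clock: 0.95
position: [0.4304, -0.3097, 0.4526]
ee_rot: [0.307, 0.637, 0.307, -0.637]
contact_force: [1.5, -0.3, -0.5]
width: 0.0857
```

Call:
{"op": "arm_command", "data": {"targets": [{"dp": [0, -0.008, -0.043], "turn": [-4.17, 0, 0], "grip": 1}, {"dp": [0, -0.008, -0.043], "turn": [-4.17, 0, 0], "grip": 1}, {"dp": [0, -0.008, -0.043], "turn": [-4.17, 0, 0], "grip": 1}, {"dp": [0, -0.008, -0.043], "turn": [-4.17, 0, 0], "grip": 1}, {"dp": [0, -0.008, -0.043], "turn": [-4.17, 0, 0], "grip": 1}, {"dp": [0, -0.008, -0.043], "turn": [-4.17, 0, 0], "grip": 1}, {"dp": [0, -0.008, -0.043], "turn": [-4.17, 0, 0], "grip": 1}, {"dp": [0, -0.008, -0.043], "turn": [-4.17, 0, 0], "grip": 1}]}}

```text
clock: 1.75
position: [0.5101, 0.0262, 0.4523]
ee_rot: [-0.477, -0.522, -0.477, 0.522]
contact_force: [0.9, -0.8, 0.9]
width: 0.0854
```

Call:
{"op": "arm_command", "data": {"targets": [{"dp": [0, -0.008, -0.043], "turn": [-4.17, 0, 0], "grip": 1}, {"dp": [0, -0.008, -0.043], "turn": [-4.17, 0, 0], "grip": 1}, {"dp": [0, -0.008, -0.043], "turn": [-4.17, 0, 0], "grip": 1}, {"dp": [0, -0.008, -0.043], "turn": [-4.17, 0, 0], "grip": 1}, {"dp": [0, 0, 0], "turn": [0, 0, 0], "grip": 1}]}}

```text
clock: 2.25
position: [0.4734, 0.1994, 0.4524]
ee_rot: [0.548, 0.446, 0.55, -0.446]
contact_force: [0.4, -1.1, 0.3]
width: 0.0848
```

```bash
python3 - <<'E'
from h import *
st()
snap('wrist','w1'); snap('top','t1',(180,120,290,140),2.75)
E
```

```text
t 2.25 grasp [0.4732 0.1998 0.2974] yaw 11.8 xax [-0.002  0.003 -1.   ] F [ 0.4 -1.1  0.3] M [ 0.   -0.04 -0.02] w 0.0848 q [0.26 0.16 1.54 0.   1.44 0.06]
```

View pics/w1.png

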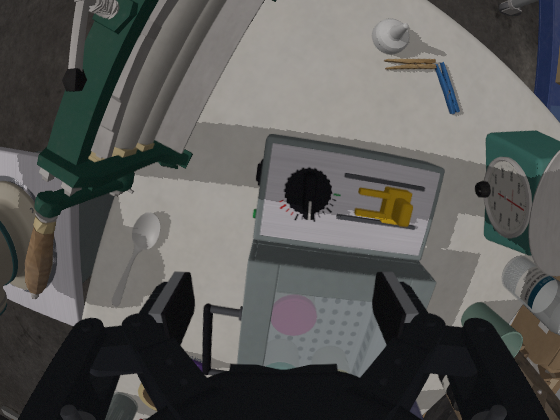

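```bash
python3 - <<'E'
import cv2
im=cv2.imread('pics/w1_raw.png')[120:270,240:450]
cv2.imwrite('pics/w1c.png',cv2.resize(im,None,fx=3.8,fy=3.8,interpolation=cv2.INTER_CUBIC))
E
```

```text
(no output)
```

View pics/w1c.png

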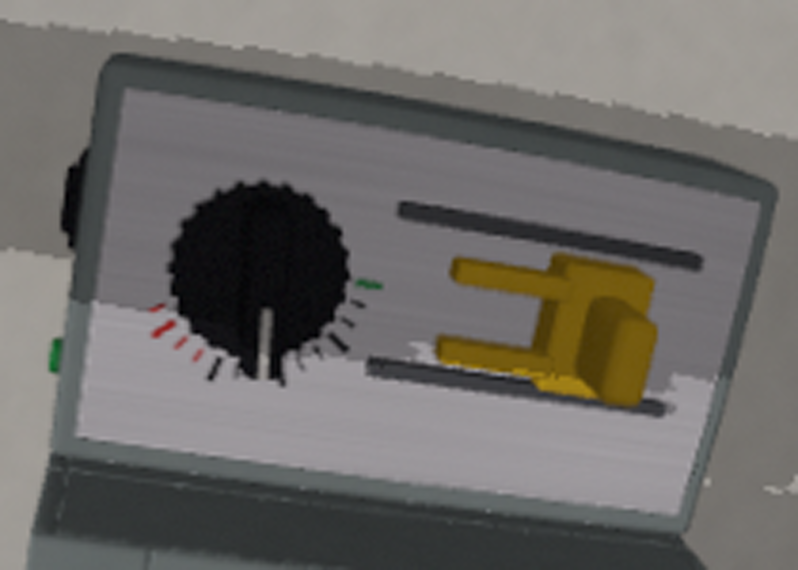

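```bash
python3 - <<'E'
from h import *
c=cal('wrist')
f=lambda p:(240+p[0]/3.8,120+p[1]/3.8)
P={}
for nm,p,z in [('skirt',(260,270),.072),('wl_in',(265,310),.1),('wl_out',(264,376),.1),('podNL',(108,58),.065),('podFL',(776,186),.065),('podFR',(692,535),.065),('podNR',(52,455),.065),
 ('slotL1',(402,210),.065),('slotL2',(700,263),.065),('slotR1',(370,366),.065),('slotR2',(665,408),.065),('tabtopA',(615,325),.113),('tabtopB',(620,400),.1)]:
  P[nm]=unproj('wrist',f(p),z,c); print(nm,P[nm].round(4))
a=lambda i,j:np.degrees(np.arctan2(*(P[j]-P[i])[[1,0]]))
print(a('podNL','podFL'),a('podNR','podFR'),a('slotL1','slotL2'),a('slotR1','slotR2'),a('podFR','podFL')-90,a('podNR','podNL')-90, a('skirt','wl_out'),a('wl_in','wl_out'))
print(-c['R'].T@c['t'])
E
```

```text
skirt [0.5038 0.1947 0.072 ]
wl_in [0.5041 0.1903 0.1   ]
wl_out [0.508  0.1718 0.1   ]
podNL [0.4484 0.2459 0.065 ]
podFL [0.6614 0.2556 0.065 ]
podFR [0.6722 0.1343 0.065 ]
podNR [0.4542 0.1223 0.065 ]
slotL1 [0.5423 0.2199 0.065 ]
slotL2 [0.6421 0.2253 0.065 ]
slotR1 [0.5447 0.1706 0.065 ]
slotR2 [0.6456 0.1764 0.065 ]
tabtopA [0.5978 0.2093 0.113 ]
tabtopB [0.6122 0.1853 0.1   ]
2.6123932785823607 3.1412270287141792 3.113749838025114 3.262986564713177 5.088809567908342 2.694648302191979 -79.63069036503721 -77.93830933284053
[0.45945273 0.27218192 0.42232823]
```

```bash
python3 - <<'E'
from h import *
plan([.504,.194,.095],down(np.radians(11.5)),n=8)
E
```

```text
n 8 dp [0.0253 0.0035 0.001 ] turn [0.   0.01 0.  ] | total d [0.2024 0.0282 0.0076] w [0. 0. 0.]
```

Call:
{"op": "arm_command", "data": {"targets": [{"dp": [0.03, 0.014, 0.004], "turn": [0, 0, 0], "grip": -0.06}, {"dp": [0.03, 0.014, 0.004], "turn": [0, 0, 0], "grip": -0.06}, {"dp": [0.03, 0, 0], "turn": [0, 0, 0], "grip": -0.06}, {"dp": [0.03, 0, 0], "turn": [0, 0, 0], "grip": -0.06}, {"dp": [0.03, 0, 0], "turn": [0, 0, 0], "grip": -0.06}, {"dp": [0, 0, 0], "turn": [0, 0, 0], "grip": -0.06}]}}

```text
clock: 2.95
position: [0.5032, 0.1909, 0.2987]
ee_rot: [0.545, 0.446, 0.548, -0.451]
contact_force: [-0.2, 0.0, -0.1]
width: 0.0401
```

```bash
python3 - <<'E'
from h import *
st()
snap('wrist','w2')
plan([.504,.194,.095],down(np.radians(11.5)),n=3)
E
```

```text
t 2.95 grasp [0.5018 0.1904 0.1437] yaw 11.2 xax [-0.009 -0.003 -1.   ] F [-0.2  0.  -0.1] M [-0.04  0.06  0.08] w 0.0401 q [ 0.23  0.31  1.74 -0.    1.1   0.04]
n 3 dp [ 0.017   0.0002 -0.0009] turn [-0.08  0.01  0.09] | total d [ 0.0511  0.0005 -0.0026] w [-0.3  0.   0.3]
```

View pics/w2.png

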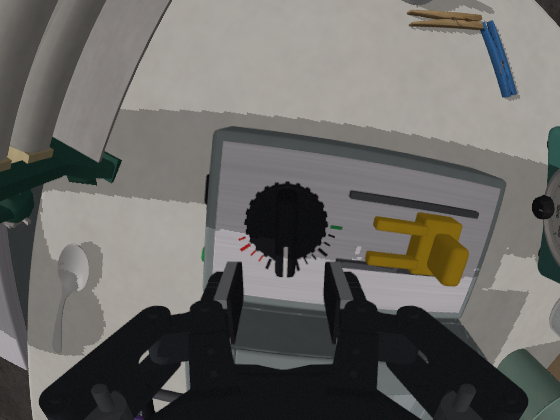

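Call:
{"op": "arm_command", "data": {"targets": [{"dp": [0.016, 0, -0.001], "turn": [0, 0, 0], "grip": -0.06}, {"dp": [0.016, 0, -0.001], "turn": [0, 0, 0], "grip": -0.06}, {"dp": [0.015, 0, -0.001], "turn": [0, 0, 0], "grip": -0.06}, {"dp": [0, 0, 0], "turn": [0, 0, 0], "grip": -0.6}, {"dp": [0, 0, 0], "turn": [0, 0, 0], "grip": -1}, {"dp": [0, 0, 0], "turn": [0, 0, 0], "grip": -1}, {"dp": [0, 0, 0], "turn": [0, 0, 0], "grip": -1}], "grip_force": 40}}

```text
clock: 3.7
position: [0.5027, 0.1951, 0.257]
ee_rot: [0.547, 0.447, 0.548, -0.449]
contact_force: [-4.8, -2.1, 1.1]
width: 0.0112
```

```bash
python3 - <<'E'
from h import *
st()
E
```

```text
t 3.7 grasp [0.5022 0.1948 0.102 ] yaw 11.4 xax [-0.003 -0.002 -1.   ] F [-4.8 -2.1  1.1] M [-0.42  0.74 -0.08] w 0.0112 q [ 0.24  0.35  1.8  -0.    1.    0.04]
```

Call:
{"op": "arm_command", "data": {"targets": [{"dp": [0, 0, 0], "turn": [-6, 0, 0], "grip": -1}, {"dp": [0, 0, 0], "turn": [-6, 0, 0], "grip": -1}, {"dp": [0, 0, 0], "turn": [-6, 0, 0], "grip": -1}, {"dp": [0, 0, 0], "turn": [-6, 0, 0], "grip": -1}, {"dp": [0, 0, 0], "turn": [-6, 0, 0], "grip": -1}, {"dp": [0, 0, 0], "turn": [-6, 0, 0], "grip": -1}, {"dp": [0, 0, 0], "turn": [-6, 0, 0], "grip": -1}, {"dp": [0, 0, 0], "turn": [0, 0, 0], "grip": -1}]}}

```text
clock: 4.5
position: [0.5044, 0.1961, 0.257]
ee_rot: [0.672, 0.223, 0.671, -0.222]
contact_force: [0.2, 1.9, -1.5]
width: 0.0114
```

```bash
python3 - <<'E'
from h import *
st()
E
```

```text
t 4.5 grasp [0.5048 0.1964 0.102 ] yaw 53.3 xax [ 0.002  0.001 -1.   ] F [ 0.2  1.9 -1.5] M [0.4  0.02 0.05] w 0.0114 q [ 0.24  0.35  1.8   0.    0.99 -0.69]
```

Call:
{"op": "arm_command", "data": {"targets": [{"dp": [0, 0, 0], "turn": [-6, 0, 0], "grip": -1}, {"dp": [0, 0, 0], "turn": [-6, 0, 0], "grip": -1}, {"dp": [0, 0, 0], "turn": [-6, 0, 0], "grip": -1}, {"dp": [0, 0, 0], "turn": [-6, 0, 0], "grip": -1}, {"dp": [0, 0, 0], "turn": [-6, 0, 0], "grip": -1}, {"dp": [0, 0, 0], "turn": [-6, 0, 0], "grip": -1}, {"dp": [0, 0, 0], "turn": [-2, 0, 0], "grip": -1}, {"dp": [0, 0, 0], "turn": [0, 0, 0], "grip": -1}]}}

```text
clock: 5.3
position: [0.5049, 0.1979, 0.2571]
ee_rot: [0.709, -0.005, 0.705, 0.009]
contact_force: [1.3, 10.1, -4.2]
width: 0.0113
```

```bash
python3 - <<'E'
from h import *
st()
E
```

```text
t 5.3 grasp [0.5056 0.1989 0.1021] yaw 91.1 xax [ 0.004  0.006 -1.   ] F [ 1.3 10.1 -4.2] M [ 1.55 -0.16 -0.01] w 0.0113 q [ 0.24  0.35  1.8   0.01  0.99 -1.35]
```

Call:
{"op": "arm_command", "data": {"targets": [{"dp": [0, 0.004, 0], "turn": [0, 0, 0], "grip": -1}, {"dp": [0, 0, 0], "turn": [-3, 0, 0], "grip": -1}, {"dp": [0, 0, 0], "turn": [-2, 0, 0], "grip": -1}, {"dp": [0, 0, 0], "turn": [0, 0, 0], "grip": -1}, {"dp": [0, 0, 0], "turn": [0, 0, 0], "grip": -1}]}}

```text
clock: 5.8
position: [0.5049, 0.1996, 0.257]
ee_rot: [0.708, -0.038, 0.705, 0.038]
contact_force: [2.8, -1.6, 2.8]
width: 0.0105
```

```bash
python3 - <<'E'
from h import *
st()
E
```

```text
t 5.8 grasp [0.5056 0.1996 0.102 ] yaw 96.2 xax [ 0.004  0.    -1.   ] F [ 2.8 -1.6  2.8] M [-0.27 -0.51 -0.9 ] w 0.0105 q [ 0.25  0.35  1.79 -0.    0.99 -1.43]
```

Call:
{"op": "arm_command", "data": {"targets": [{"dp": [0, 0, 0], "turn": [2, 0, 0], "grip": -1}, {"dp": [0, 0, 0], "turn": [0, 0, 0], "grip": -0.06}, {"dp": [0, 0, 0], "turn": [0, 0, 0], "grip": -0.06}, {"dp": [-0.03, 0, 0], "turn": [0, 0, 0], "grip": -0.06}, {"dp": [-0.04, 0, 0], "turn": [0, 0, 0], "grip": -0.06}, {"dp": [-0.04, 0, 0], "turn": [0, 0, 0], "grip": -0.06}, {"dp": [0, 0, 0], "turn": [0, 0, 0], "grip": -0.06}]}}

```text
clock: 6.5
position: [0.5048, 0.2005, 0.3711]
ee_rot: [0.71, -0.027, 0.703, 0.028]
contact_force: [0.6, 0.1, 0.1]
width: 0.04
```

```bash
python3 - <<'E'
from h import *
st()
snap('wrist','w3')
E
```

```text
t 6.5 grasp [0.5063 0.2009 0.2161] yaw 94.4 xax [ 0.01   0.003 -1.   ] F [0.6 0.1 0.1] M [ 0.05 -0.06  0.01] w 0.04 q [ 0.25  0.25  1.63  0.    1.25 -1.4 ]
```

View pics/w3.png

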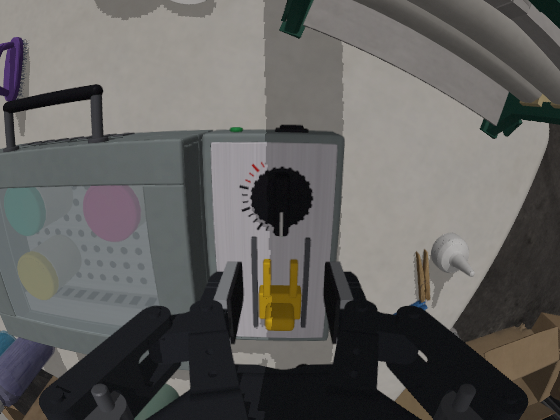

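```bash
python3 - <<'E'
from h import *
c=cal('wrist')
im=cv2.imread('pics/w3_raw.png')[130:350,200:360]
cv2.imwrite('pics/w3c.png',cv2.resize(im,None,fx=2.7,fy=2.7,interpolation=cv2.INTER_CUBIC))
for uv,z in [((281,197),.072),((281.5,212),.1),((282.5,234),.1),((280,318),.113),((205,138),.065),((343,136),.065),((254,237),.065),((255,326),.065),((309,237),.065),((304,326),.065)]: print(unproj('wrist',uv,z,c).round(4))
E
```

```text
[0.4972 0.1981 0.072 ]
[0.5016 0.199  0.1   ]
[0.5197 0.2011 0.1   ]
[0.591  0.2045 0.113 ]
[0.4519 0.1298 0.065 ]
[0.4417 0.2462 0.065 ]
[0.5383 0.1766 0.065 ]
[0.639  0.1815 0.065 ]
[0.5345 0.2263 0.065 ]
[0.6349 0.2324 0.065 ]
```

View pics/w3c.png

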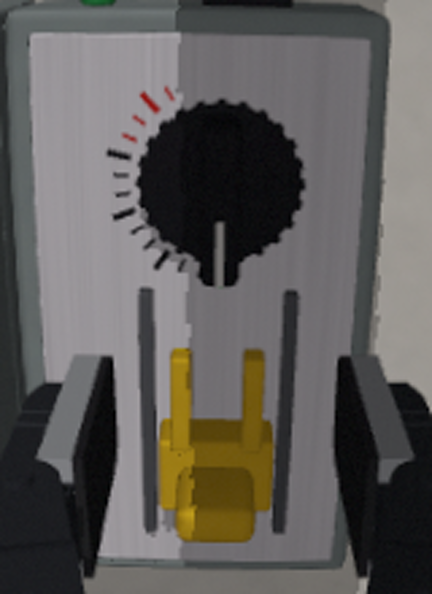

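```bash
python3 - <<'E'
from h import *
plan([.611,.2045,.216],down(np.radians(93.1)))
plan([.611,.2045,.104],down(np.radians(93.1)))
E
```

```text
n 3 dp [-0.0008 -0.0011  0.0357] turn [ 0.45  0.1  -0.02] | total d [-0.0021 -0.004   0.1071] w [ 1.3  0.3 -0.1]
n 4 dp [ 0.0274 -0.0008  0.0267] turn [ 0.33  0.07 -0.01] | total d [ 0.1099 -0.0041  0.1065] w [ 1.3  0.3 -0.1]
```

Call:
{"op": "arm_command", "data": {"targets": [{"dp": [-0.001, -0.001, 0.036], "turn": [0.45, 0.2, 0], "grip": 0.06}, {"dp": [-0.001, -0.001, 0.036], "turn": [0.45, 0.2, 0], "grip": 0.06}, {"dp": [0, -0.001, 0.035], "turn": [0.45, 0, 0], "grip": 0.06}, {"dp": [0, 0, 0], "turn": [0, 0, 0], "grip": 0.06}, {"dp": [0, 0, 0], "turn": [0, 0, 0], "grip": 0.06}]}}

```text
clock: 7.05
position: [0.6103, 0.2041, 0.3647]
ee_rot: [0.702, -0.019, 0.711, 0.018]
contact_force: [0.2, 0.6, -0.8]
width: 0.0455
```

```bash
python3 - <<'E'
from h import *
st()
snap('wrist','w4')
plan([.611,.2045,.103],down(np.radians(93.1)),n=4)
E
```

```text
t 7.05 grasp [0.6083 0.2039 0.2097] yaw 93.0 xax [-0.012 -0.002 -1.   ] F [ 0.2  0.6 -0.8] M [ 0.04  0.02 -0.01] w 0.0455 q [ 0.21  0.4   1.41  0.    1.34 -1.41]
n 4 dp [0.0268 0.0001 0.0006] turn [-0.01 -0.17  0.01] | total d [0.1073 0.0003 0.0027] w [-0.1 -0.7  0. ]
```

View pics/w4.png

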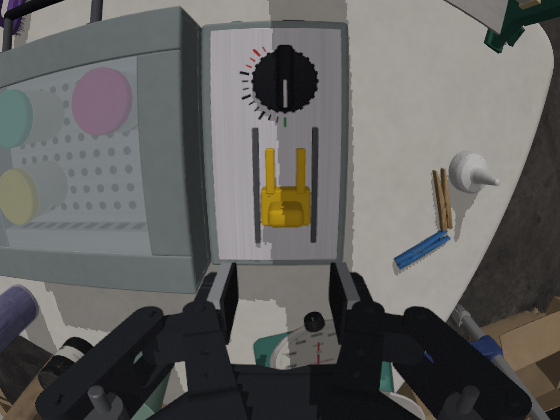

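Call:
{"op": "arm_command", "data": {"targets": [{"dp": [0.027, 0, 0.0006], "turn": [0, -0.2, 0], "grip": 0.06}, {"dp": [0.027, 0, 0.0006], "turn": [0, -0.2, 0], "grip": 0.06}, {"dp": [0.027, 0, 0.0006], "turn": [0, -0.2, 0], "grip": 0.06}, {"dp": [0.027, 0, 0.0006], "turn": [0, 0, 0], "grip": 0.06}, {"dp": [0, 0, 0], "turn": [0, 0, 0], "grip": 0.06}, {"dp": [0, 0, 0], "turn": [0, 0, 0], "grip": -1}, {"dp": [0, 0, 0], "turn": [0, 0, 0], "grip": -1}, {"dp": [0, 0, 0], "turn": [0, 0, 0], "grip": -1}]}}

```text
clock: 7.9
position: [0.6125, 0.2052, 0.2605]
ee_rot: [0.708, -0.018, 0.705, 0.019]
contact_force: [-0.6, 4.6, -1.9]
width: 0.0251
```

```bash
python3 - <<'E'
from h import *
st()
snap('wrist','w5')
E
```

```text
t 7.9 grasp [0.6131 0.2054 0.1055] yaw 93.1 xax [ 0.004  0.002 -1.   ] F [-0.6  4.6 -1.9] M [0.44 0.22 0.08] w 0.0251 q [ 0.22  0.48  1.55  0.    1.1  -1.41]
```

View pics/w5.png

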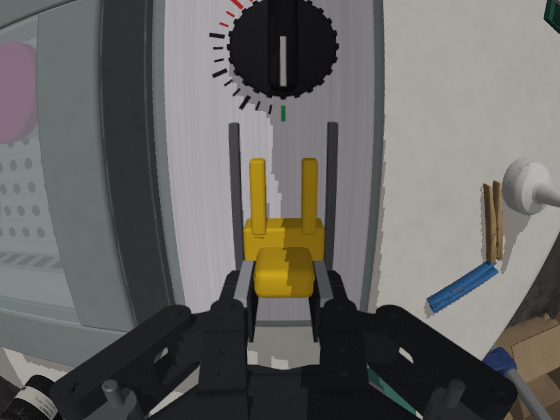

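Call:
{"op": "arm_command", "data": {"targets": [{"dp": [0, 0, -0.008], "turn": [0, 0, 0], "grip": -1}, {"dp": [0, 0, -0.01], "turn": [0, 0, 0], "grip": -1}, {"dp": [0, 0, -0.01], "turn": [0, 0, 0], "grip": -1}, {"dp": [0, 0, -0.01], "turn": [0, 0, 0], "grip": -1}, {"dp": [0, 0, -0.008], "turn": [0, 0, 0], "grip": -1}, {"dp": [0, 0, -0.006], "turn": [0, 0, 0], "grip": -1}, {"dp": [0, 0, -0.004], "turn": [0, 0, 0], "grip": -1}, {"dp": [0, 0, -0.002], "turn": [0, 0, 0], "grip": -1}]}}

```text
clock: 8.75
position: [0.5589, 0.202, 0.261]
ee_rot: [0.714, -0.018, 0.7, 0.02]
contact_force: [13.0, 4.7, -7.8]
width: 0.0251
```

```bash
python3 - <<'E'
from h import *
st()
E
```

```text
t 8.75 grasp [0.562  0.2024 0.106 ] yaw 93.1 xax [ 0.02   0.003 -1.   ] F [13.   4.7 -7.8] M [ 0.6  -1.94  0.15] w 0.0251 q [ 0.23  0.41  1.68 -0.    1.03 -1.39]
```

Call:
{"op": "arm_command", "data": {"targets": [{"dp": [0, 0, 0], "turn": [0, 0, 0], "grip": -1}, {"dp": [0, 0, 0], "turn": [0, 0, 0], "grip": -1}]}}

```text
clock: 8.95
position: [0.5591, 0.2019, 0.2609]
ee_rot: [0.713, -0.018, 0.7, 0.02]
contact_force: [10.4, 5.1, -5.3]
width: 0.0249
```

```bash
python3 - <<'E'
from h import *
st()
snap('wrist','w6')
E
```

```text
t 8.95 grasp [0.562  0.2024 0.1059] yaw 93.0 xax [ 0.019  0.003 -1.   ] F [10.4  5.1 -5.3] M [ 0.65 -1.61  0.12] w 0.0249 q [ 0.23  0.41  1.68 -0.    1.03 -1.39]
```

View pics/w6.png

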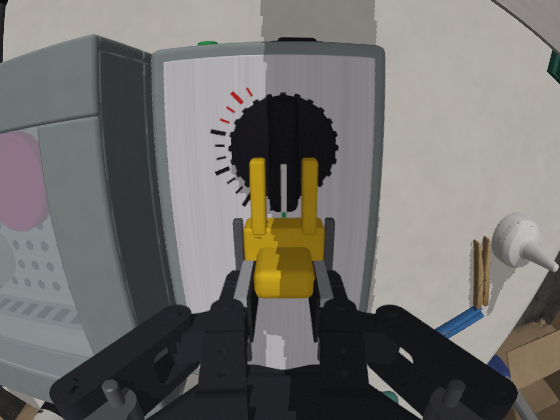

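Call:
{"op": "arm_command", "data": {"targets": [{"dp": [0, 0, -0.003], "turn": [0, 0, 0], "grip": -1}, {"dp": [0, 0, -0.003], "turn": [0, 0, 0], "grip": -1}, {"dp": [0, 0, 0], "turn": [0, 0, 0], "grip": -1}, {"dp": [0, 0, 0], "turn": [0, 0, 0], "grip": -1}]}}

```text
clock: 9.4
position: [0.557, 0.2017, 0.2613]
ee_rot: [0.717, -0.018, 0.696, 0.02]
contact_force: [22.1, 5.7, -12.5]
width: 0.0249
```

```bash
python3 - <<'E'
from h import *
st()
snap('wrist','w7')
E
```

```text
t 9.4 grasp [0.5616 0.2024 0.1064] yaw 93.0 xax [ 0.03   0.004 -1.   ] F [ 22.1   5.7 -12.5] M [ 0.66 -3.08  0.12] w 0.0249 q [ 0.23  0.41  1.69 -0.    1.02 -1.39]
```

View pics/w7.png

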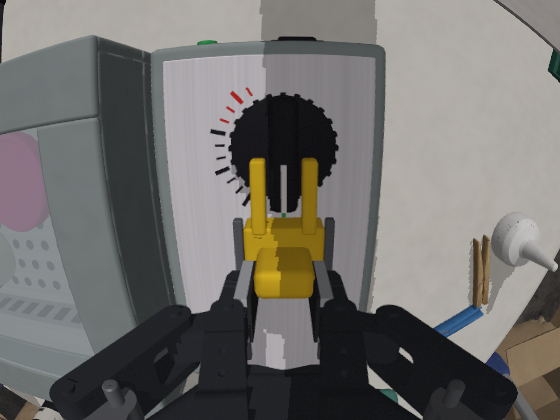

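```bash
python3 - <<'E'
from h import *
c=cal('wrist')
print('now: knob',unproj('wrist',(284,147),.072,c),'barend',unproj('wrist',(284,212),.09,c),unproj('wrist',(284,212),.1,c),'tips',unproj('wrist',(258,160),.084,c),unproj('wrist',(310,160),.084,c))
print([unproj('wrist',(285,r),.113,c).round(4) for r in (250,272,296)])
ims=[]
for n in ('w5','w7'):
    ims.append(cv2.resize(cv2.imread(f'pics/{n}_raw.png')[0:320,200:370],None,fx=1.9,fy=1.85,interpolation=cv2.INTER_CUBIC))
cv2.imwrite('pics/cmp.png',np.hstack(ims))
E
```

```text
now: knob [0.50097732 0.19954478 0.072     ] barend [0.52799737 0.20091009 0.09      ] [0.52456517 0.2006735  0.1       ] tips [0.50588803 0.18800285 0.084     ] [0.50464357 0.21143402 0.084     ]
[array([0.5359, 0.2016, 0.113 ]), array([0.5459, 0.2022, 0.113 ]), array([0.5577, 0.2028, 0.113 ])]
```

View pics/cmp.png

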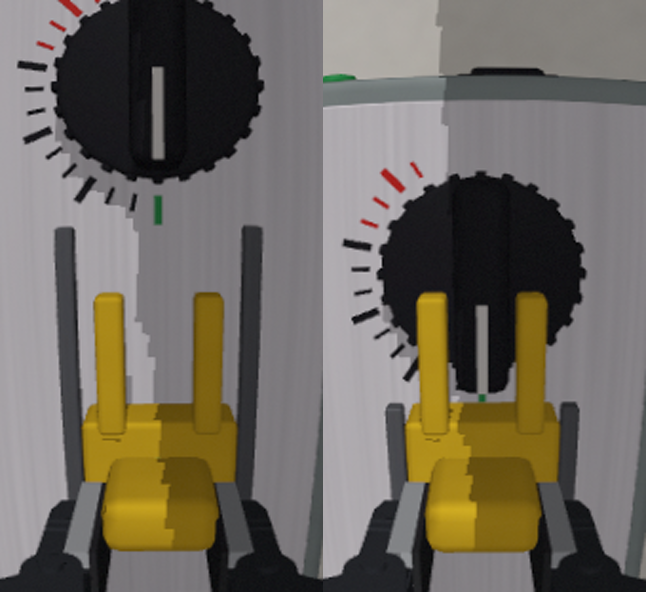

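Call:
{"op": "arm_command", "data": {"targets": [{"dp": [0, 0, 0.005], "turn": [0, 0, 0], "grip": -1}, {"dp": [0, 0, 0.002], "turn": [0, 0, 0], "grip": -1}, {"dp": [0, 0, 0], "turn": [0, 0, 0], "grip": 0.06}, {"dp": [0, 0, 0], "turn": [0, 0, 0], "grip": 0.06}, {"dp": [-0.03, 0, 0], "turn": [0, 0, 0], "grip": 0.06}, {"dp": [-0.045, 0, 0], "turn": [0, 0, 0], "grip": 0.06}, {"dp": [-0.045, 0, 0], "turn": [0, 0, 0], "grip": 0.06}, {"dp": [0, 0, 0], "turn": [0, 0, 0], "grip": 0.06}]}}

```text
clock: 10.25
position: [0.5565, 0.2012, 0.3864]
ee_rot: [0.713, -0.018, 0.701, 0.019]
contact_force: [-0.1, -0.2, 0.1]
width: 0.0452
```

```bash
python3 - <<'E'
from h import *
from scipy.optimize import least_squares
st()
snap('wrist','w8')
D=np.array([[.276,1.506,.571,.404],[.16,1.54,.509,.4524],[.35,1.8,.5367,.257],[.48,1.55,.6421,.2605],[.40,1.41,.6397,.3647],[.25,1.63,.5386,.3711]])
f=lambda p:np.r_[p[0]+p[2]*np.sin(D[:,0])+p[3]*np.sin(D[:,0]+D[:,1])-D[:,2],p[1]+p[2]*np.cos(D[:,0])+p[3]*np.cos(D[:,0]+D[:,1])-D[:,3]]
r=least_squares(f,[0,.2,.4,.4]);print(r.x,abs(r.fun).max())
E
```

```text
t 10.25 grasp [0.5591 0.2015 0.2314] yaw 93.0 xax [ 0.017  0.002 -1.   ] F [-0.1 -0.2  0.1] M [ 0.02 -0.04 -0.01] w 0.0452 q [ 0.23  0.31  1.51 -0.    1.31 -1.39]
[-0.00102546 -0.06772138  0.58210839  0.41813321] 0.011813402422356956
```

View pics/w8.png

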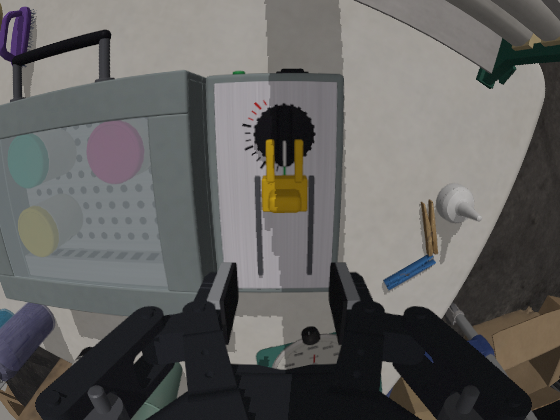

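```bash
python3 - <<'E'
from h import *
c=cal('wrist')
im=cv2.imread('pics/w8_raw.png')[90:290,230:340]
cv2.imwrite('pics/w8c.png',cv2.resize(im,None,fx=3,fy=3,interpolation=cv2.INTER_CUBIC))
for uv,z in [((284,134),.072),((285,212),.113),((285,192),.113),((284,178),.084),((257,178),.065),((258,274),.065),((310,178),.065),((310,274),.065)]: print(uv,unproj('wrist',uv,z,c).round(4))
E
```

```text
(284, 134) [0.4987 0.1986 0.072 ]
(285, 212) [0.5554 0.2023 0.113 ]
(285, 192) [0.5395 0.2015 0.113 ]
(284, 178) [0.5348 0.2005 0.084 ]
(257, 178) [0.54   0.1764 0.065 ]
(258, 274) [0.6377 0.1799 0.065 ]
(310, 178) [0.5375 0.2242 0.065 ]
(310, 274) [0.6349 0.2321 0.065 ]
```

View pics/w8c.png

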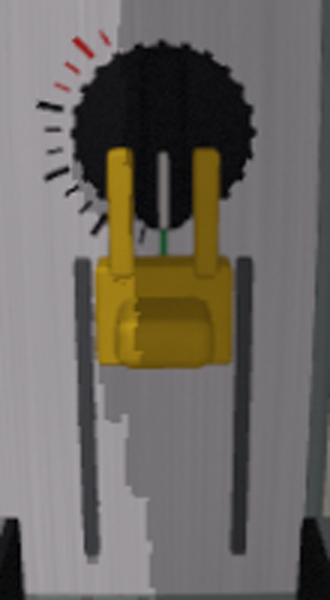

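```bash
python3 - <<'E'
from h import *
plan([.416,-.016,.25],down(np.radians(3.1)),n=12)
E
```

```text
n 12 dp [-0.0018 -0.0238  0.0023] turn [ 7.49  0.04 -0.04] | total d [-0.0236 -0.2093 -0.1507] w [89.9  0.5 -0.5]
```

Call:
{"op": "arm_command", "data": {"targets": [{"dp": [-0.002, -0.024, 0.002], "turn": [7.5, 0, 0], "grip": -0.3}, {"dp": [-0.002, -0.024, 0.002], "turn": [7.5, 0, 0], "grip": -0.3}, {"dp": [-0.002, -0.024, 0.002], "turn": [7.5, 0, 0], "grip": -0.3}, {"dp": [-0.002, -0.024, 0.002], "turn": [7.5, 0, 0], "grip": -0.3}, {"dp": [-0.002, -0.024, 0.002], "turn": [7.5, 0, 0], "grip": -0.3}, {"dp": [-0.002, -0.024, 0.002], "turn": [7.5, 0, 0], "grip": -0.3}]}}

```text
clock: 10.9
position: [0.5276, 0.0616, 0.3894]
ee_rot: [0.66, 0.255, 0.659, -0.256]
contact_force: [-0.2, 0.2, 0.2]
width: 0.0302
```

Call:
{"op": "arm_command", "data": {"targets": [{"dp": [-0.002, -0.024, 0.002], "turn": [7.5, 0, 0], "grip": -0.3}, {"dp": [-0.002, -0.024, 0.002], "turn": [7.5, 0, 0], "grip": -0.3}, {"dp": [-0.002, -0.024, 0.002], "turn": [7.5, 0, 0], "grip": -0.3}, {"dp": [-0.002, -0.024, 0.002], "turn": [7.5, 0, 0], "grip": -0.3}, {"dp": [-0.002, -0.024, 0.002], "turn": [7.5, 0, 0], "grip": -0.3}, {"dp": [-0.002, -0.024, 0.002], "turn": [7.5, 0, 0], "grip": -0.3}, {"dp": [0, 0, 0], "turn": [0, 0, 0], "grip": -0.3}]}}

```text
clock: 11.6
position: [0.4084, -0.0162, 0.4014]
ee_rot: [0.512, 0.487, 0.513, -0.488]
contact_force: [0.5, 0.1, -0.6]
width: 0.0295
```

```bash
python3 - <<'E'
from h import *
st()
snap('wrist','w9')
plan([.416,-.016,.25],down(np.radians(3.1)),n=1)
E
```

```text
t 11.6 grasp [ 0.4081 -0.0163  0.2464] yaw 2.9 xax [-0.002 -0.    -1.   ] F [ 0.5  0.1 -0.6] M [-0.02 -0.   -0.05] w 0.0295 q [-0.21  0.02  1.83 -0.    1.29 -0.26]
n 1 dp [-0.0033  0.0059  0.0002] turn [-0.06  0.01 -0.07] | total d [-0.0033  0.0059  0.0002] w [-0.1  0.  -0.1]
```

View pics/w9.png

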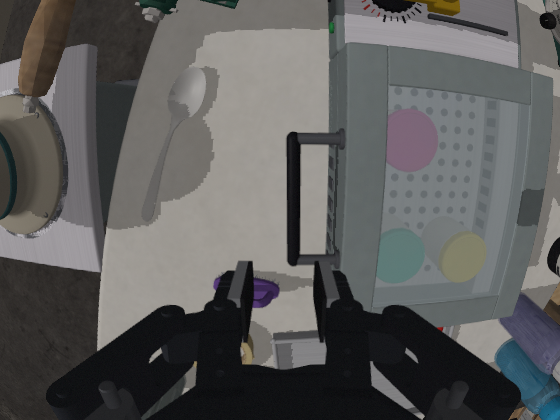

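```bash
python3 - <<'E'
from h import *
c=cal('wrist')
for uv in [(293,137),(294,200),(294,262)]: print(unproj('wrist',uv,.099,c).round(4))
E
```

```text
[0.4158 0.0427 0.099 ]
[ 0.42   -0.0116  0.099 ]
[ 0.4238 -0.0711  0.099 ]
```

Call:
{"op": "arm_command", "data": {"targets": [{"dp": [0.03, 0.01, 0], "turn": [0, 0, 0], "grip": -0.3}, {"dp": [0.04, 0, 0], "turn": [0, 0, 0], "grip": -0.3}, {"dp": [0.04, 0, 0], "turn": [0, 0, 0], "grip": -0.3}, {"dp": [0.03, 0, 0], "turn": [0, 0, 0], "grip": -0.3}, {"dp": [0.008, 0, 0], "turn": [0, 0, 0], "grip": -0.3}, {"dp": [0, 0, 0], "turn": [0, 0, 0], "grip": -0.3}], "grip_force": 30}}

```text
clock: 12.25
position: [0.4225, -0.0152, 0.2534]
ee_rot: [0.513, 0.487, 0.513, -0.486]
contact_force: [0.2, -0.6, -0.1]
width: 0.03
```

```bash
python3 - <<'E'
from h import *
st()
snap('wrist','w10')
E
```

```text
t 12.25 grasp [ 0.4225 -0.0151  0.0984] yaw 3.1 xax [ 0.     0.001 -1.   ] F [ 0.2 -0.6 -0.1] M [ 0.05 -0.03  0.03] w 0.03 q [-0.2   0.2   2.04  0.    0.9  -0.26]
```

View pics/w10.png

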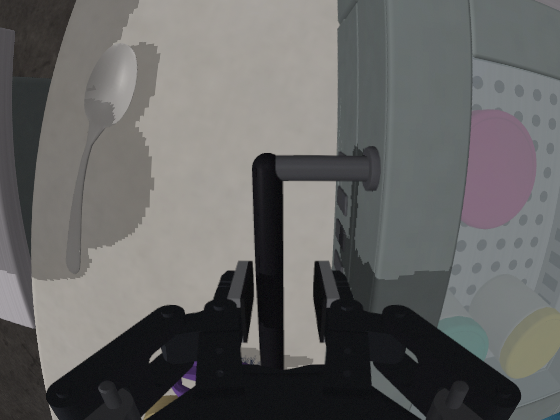

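Call:
{"op": "arm_command", "data": {"targets": [{"dp": [0, -0.004, 0], "turn": [0, 0, 0], "grip": -0.3}, {"dp": [0, 0, 0], "turn": [0, 0, 0], "grip": -1}, {"dp": [0, 0, 0], "turn": [0, 0, 0], "grip": -1}, {"dp": [0, 0, 0], "turn": [0, 0, 0], "grip": -1}], "grip_force": 30}}

```text
clock: 12.7
position: [0.4167, -0.0156, 0.2556]
ee_rot: [0.514, 0.486, 0.513, -0.486]
contact_force: [-6.0, -1.3, 6.6]
width: 0.0112
```

```bash
python3 - <<'E'
from h import *
st()
# arc
yaw=.0545;ux=np.array([np.cos(yaw),np.sin(yaw)])
for a in np.arange(0,1.61,.1):
    d=np.array([-.262*np.cos(a)+.034*np.sin(a)+.262,.262*np.sin(a)+.034*np.cos(a)-.034]);print(round(a,2),d.round(4))
E
```

```text
t 12.7 grasp [ 0.4167 -0.0157  0.1006] yaw 3.1 xax [ 0.    -0.001 -1.   ] F [-6.  -1.3  6.6] M [-0.19  0.94  0.04] w 0.0112 q [-0.2   0.19  2.05 -0.    0.9  -0.26]
0.0 [0. 0.]
0.1 [0.0047 0.026 ]
0.2 [0.012  0.0514]
0.3 [0.0217 0.0759]
0.4 [0.0339 0.0993]
0.5 [0.0484 0.1214]
0.6 [0.065 0.142]
0.7 [0.0835 0.1608]
0.8 [0.1039 0.1776]
0.9 [0.1258 0.1924]
1.0 [0.1491 0.2048]
1.1 [0.1735 0.2149]
1.2 [0.1988 0.2225]
1.3 [0.2247 0.2275]
1.4 [0.251 0.23 ]
1.5 [0.2774 0.2297]
1.6 [0.3036 0.2269]
```

Call:
{"op": "arm_command", "data": {"targets": [{"dp": [-0.013, 0.0022, 0], "turn": [0, 0, 0], "grip": -1}, {"dp": [-0.013, 0.0025, 0], "turn": [0, 0, 0], "grip": -1}, {"dp": [-0.0127, 0.0035, 0], "turn": [0, 0, 0], "grip": -1}, {"dp": [-0.0127, 0.0038, 0], "turn": [0, 0, 0], "grip": -1}, {"dp": [-0.0123, 0.0047, 0], "turn": [0, 0, 0], "grip": -1}, {"dp": [-0.0122, 0.005, 0], "turn": [0, 0, 0], "grip": -1}]}}

```text
clock: 13.3
position: [0.4377, -0.0144, 0.3311]
ee_rot: [0.513, 0.486, 0.514, -0.487]
contact_force: [-3.1, -1.4, -1.9]
width: 0.011
```

```bash
python3 - <<'E'
from h import *
st()
E
```

```text
t 13.3 grasp [ 0.4374 -0.0145  0.1761] yaw 3.1 xax [-0.002 -0.001 -1.   ] F [-3.1 -1.4 -1.9] M [-0.13  0.79  0.05] w 0.011 q [-0.19  0.13  1.9  -0.    1.12 -0.24]
```

Tracks well; continue.

Call:
{"op": "arm_command", "data": {"targets": [{"dp": [-0.0118, 0.006, 0], "turn": [0, 0, 0], "grip": -1}, {"dp": [-0.0116, 0.0062, 0], "turn": [0, 0, 0], "grip": -1}, {"dp": [-0.0112, 0.007, 0], "turn": [0, 0, 0], "grip": -1}, {"dp": [-0.0109, 0.0075, 0], "turn": [0, 0, 0], "grip": -1}, {"dp": [-0.0105, 0.0081, 0], "turn": [0, 0, 0], "grip": -1}, {"dp": [-0.0101, 0.0085, 0], "turn": [0, 0, 0], "grip": -1}, {"dp": [-0.0188, 0.0185, 0], "turn": [0, 0, 0], "grip": -1}, {"dp": [-0.0168, 0.0204, 0], "turn": [0, 0, 0], "grip": -1}]}}

```text
clock: 14.1
position: [0.5178, -0.0098, 0.4347]
ee_rot: [0.512, 0.485, 0.515, -0.488]
contact_force: [-11.2, 0.4, 9.6]
width: 0.0107
```

Call:
{"op": "arm_command", "data": {"targets": [{"dp": [-0.0148, 0.0219, 0], "turn": [0, 0, 0], "grip": -1}, {"dp": [-0.0124, 0.0233, 0], "turn": [0, 0, 0], "grip": -1}, {"dp": [-0.0101, 0.0244, 0], "turn": [0, 0, 0], "grip": -1}, {"dp": [0, 0, 0], "turn": [0, 0, 0], "grip": -1}]}}

```text
clock: 14.5
position: [0.5926, -0.0056, 0.4743]
ee_rot: [0.516, 0.489, 0.511, -0.483]
contact_force: [-2.7, 1.9, 8.6]
width: 0.0108
```

```bash
python3 - <<'E'
from h import *
st()
E
```

```text
t 14.5 grasp [ 0.5944 -0.0054  0.3193] yaw 3.1 xax [ 0.011  0.001 -1.   ] F [-2.7  1.9  8.6] M [0.32 0.33 0.12] w 0.0108 q [-0.13  0.27  1.34  0.    1.52 -0.18]
```

Call:
{"op": "arm_command", "data": {"targets": [{"dp": [-0.0035, 0.0123, 0], "turn": [0, 0, 0], "grip": -1}, {"dp": [-0.003, 0.0128, 0], "turn": [0, 0, 0], "grip": -1}, {"dp": [-0.002, 0.0129, 0], "turn": [0, 0, 0], "grip": -1}, {"dp": [-0.0015, 0.013, 0], "turn": [0, 0, 0], "grip": -1}, {"dp": [-0.001, 0.0131, 0], "turn": [0, 0, 0], "grip": -1}, {"dp": [-0.0005, 0.0131, 0], "turn": [0, 0, 0], "grip": -1}]}}

```text
clock: 15.1
position: [0.6676, -0.0012, 0.4865]
ee_rot: [0.515, 0.489, 0.511, -0.483]
contact_force: [0.3, 3.4, 2.9]
width: 0.0106
```

```bash
python3 - <<'E'
from h import *
st()
E
```

```text
t 15.1 grasp [ 0.6691 -0.001   0.3315] yaw 3.1 xax [ 0.01   0.002 -1.   ] F [0.3 3.4 2.9] M [0.43 0.23 0.05] w 0.0106 q [-0.11  0.39  1.14  0.    1.6  -0.16]
```

Call:
{"op": "arm_command", "data": {"targets": [{"dp": [0, 0.0066, 0], "turn": [0, 0, 0], "grip": -1}, {"dp": [0, 0.0066, 0], "turn": [0, 0, 0], "grip": -1}, {"dp": [0, 0.0066, 0], "turn": [0, 0, 0], "grip": -1}, {"dp": [0, 0.0066, 0], "turn": [0, 0, 0], "grip": -1}, {"dp": [0.0007, 0.0066, 0], "turn": [0, 0, 0], "grip": -1}, {"dp": [0.0008, 0.0066, 0], "turn": [0, 0, 0], "grip": -1}, {"dp": [0.0009, 0.005, 0], "turn": [0, 0, 0], "grip": -1}, {"dp": [0.0006, 0.005, 0], "turn": [0, 0, 0], "grip": -1}]}}

```text
clock: 15.9
position: [0.7174, 0.0015, 0.4825]
ee_rot: [0.515, 0.489, 0.512, -0.483]
contact_force: [0.2, 1.5, 5.4]
width: 0.0106
```

```bash
python3 - <<'E'
from h import *
st()
E
```

```text
t 15.9 grasp [0.7188 0.0019 0.3275] yaw 3.1 xax [ 0.009  0.002 -1.   ] F [0.2 1.5 5.4] M [0.48 0.2  0.04] w 0.0106 q [-0.1   0.47  1.01  0.    1.65 -0.15]
```

Call:
{"op": "arm_command", "data": {"targets": [{"dp": [0.0003, 0.004, 0], "turn": [0, 0, 0], "grip": -1}, {"dp": [0, 0.003, 0], "turn": [0, 0, 0], "grip": -1}, {"dp": [0, 0, 0], "turn": [0, 0, 0], "grip": -1}]}}

```text
clock: 16.2
position: [0.7206, 0.0017, 0.4823]
ee_rot: [0.512, 0.486, 0.515, -0.487]
contact_force: [-12.6, 2.6, 11.3]
width: 0.0109
```

```bash
python3 - <<'E'
from h import *
st(); snap('top','t2',(180,100,290,170),2.75)
E
```

```text
t 16.2 grasp [0.7199 0.002  0.3273] yaw 3.1 xax [-0.004  0.002 -1.   ] F [-12.6   2.6  11.3] M [0.39 2.19 0.07] w 0.0109 q [-0.09  0.48  0.99  0.    1.67 -0.15]
```

View pics/t2.png

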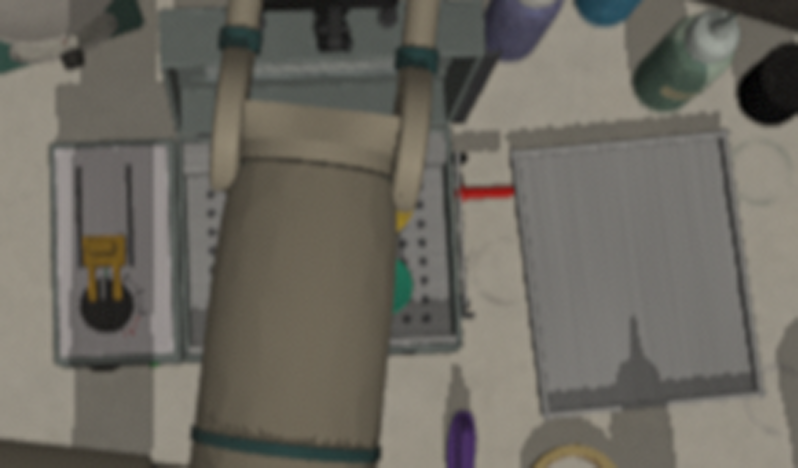

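Call:
{"op": "arm_command", "data": {"targets": [{"dp": [0, -0.004, 0], "turn": [0, 0, 0], "grip": -1}, {"dp": [0, 0, 0], "turn": [0, 0, 0], "grip": -0.3}, {"dp": [0, 0, 0], "turn": [0, 0, 0], "grip": -0.3}, {"dp": [-0.025, 0, 0], "turn": [0, 0, 0], "grip": -0.3}, {"dp": [-0.03, 0, 0], "turn": [0, 0, 0], "grip": -0.3}, {"dp": [0, -0.03, 0], "turn": [0, 0, 0], "grip": -0.3}, {"dp": [0, -0.045, 0], "turn": [0, 0, 0], "grip": 0.3}, {"dp": [0, -0.045, 0], "turn": [0, 0, 0], "grip": 1}]}}

```text
clock: 17.05
position: [0.5999, -0.0063, 0.5324]
ee_rot: [0.514, 0.487, 0.512, -0.486]
contact_force: [-0.7, -1.1, 1.4]
width: 0.0583
```

Call:
{"op": "arm_command", "data": {"targets": [{"dp": [0.01, -0.045, 0], "turn": [0, 0, 0], "grip": 1}, {"dp": [0.01, -0.045, 0], "turn": [0, 0, 0], "grip": 1}, {"dp": [0.01, -0.045, 0], "turn": [0, 0, 0], "grip": 1}, {"dp": [0.01, -0.03, 0.02], "turn": [0, 0, 0], "grip": 1}, {"dp": [0.01, 0, 0.04], "turn": [0, 0, 0], "grip": 1}, {"dp": [0, 0, 0.04], "turn": [0, 0, 0], "grip": 1}, {"dp": [0, 0, 0.04], "turn": [0, 0, 0], "grip": 1}, {"dp": [0, 0, 0], "turn": [0, 0, 0], "grip": 1}]}}

```text
clock: 17.85
position: [0.4437, -0.1588, 0.4823]
ee_rot: [0.513, 0.488, 0.51, -0.488]
contact_force: [-0.2, 0.4, 0.2]
width: 0.0852
```

```bash
python3 - <<'E'
from h import *
st(); snap('wrist','w11');snap('top','t3',(180,100,290,170),2.75)
E
```

```text
t 17.85 grasp [ 0.4442 -0.1593  0.3273] yaw 2.7 xax [ 0.003 -0.003 -1.   ] F [-0.2  0.4  0.2] M [ 0.03  0.01 -0.01] w 0.0852 q [-0.49  0.08  1.57 -0.    1.49 -0.54]
```

View pics/w11.png

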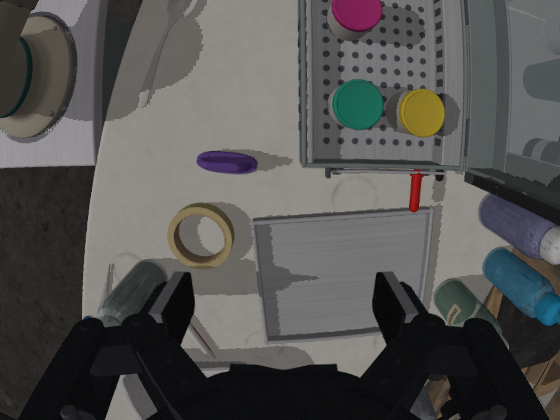

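View pics/t3.png

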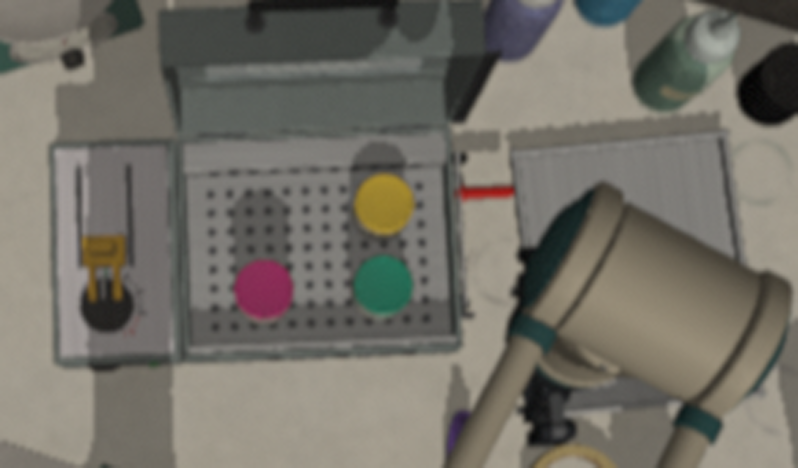

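```bash
python3 - <<'E'
from h import *
f=lambda p:(180+p[0]/2.75,100+p[1]/2.75)
for n,p in [('pink',(264,290)),('green',(384,285)),('yel',(385,204))]: print(n,unproj('top',f(p),.096).round(4)+[.0025,.001,0])
c=cal('wrist')
for n,p in [('pink',(356,12)),('green',(358,104)),('yel',(421,112))]: print(n,unproj('wrist',p,.096,c).round(4))
for p in [(255,219),(434,208),(267,341)]: print('tray',unproj('wrist',p,.022,c).round(4))
plan([.5,-.068,.28],down(np.radians(93)),n=11)
E
```

```text
pink [0.5172 0.0465 0.096 ]
green [ 0.524 -0.067  0.096]
yel [ 0.6019 -0.0673  0.096 ]
pink [0.5146 0.0461 0.096 ]
green [ 0.5219 -0.0602  0.096 ]
yel [ 0.598  -0.0602  0.096 ]
tray [ 0.4089 -0.2231  0.022 ]
tray [ 0.672  -0.1933  0.022 ]
tray [ 0.432  -0.4393  0.022 ]
n 11 dp [ 0.0043  0.0102 -0.0024] turn [-8.19  0.01 -0.01] | total d [ 0.0477  0.0609 -0.0845] w [-90.1   0.1  -0.2]
```

```bash
python3 - <<'E'
from h import *
plan([.523,-.066,.2],down(np.radians(93)),n=12)
E
```

```text
n 12 dp [ 0.0106  0.011  -0.0008] turn [-7.51  0.01 -0.01] | total d [ 0.1277  0.0837 -0.0853] w [-90.1   0.1  -0.2]
```

Call:
{"op": "arm_command", "data": {"targets": [{"dp": [0.0106, 0.011, -0.001], "turn": [-7.5, 0, 0], "grip": 0.9}, {"dp": [0.0106, 0.011, -0.001], "turn": [-7.5, 0, 0], "grip": 0.9}, {"dp": [0.0106, 0.011, -0.001], "turn": [-7.5, 0, 0], "grip": 0.9}, {"dp": [0.0106, 0.011, -0.001], "turn": [-7.5, 0, 0], "grip": 0.9}, {"dp": [0.0106, 0.011, -0.001], "turn": [-7.5, 0, 0], "grip": 0.9}, {"dp": [0.0106, 0.011, -0.001], "turn": [-7.5, 0, 0], "grip": 0.9}]}}

```text
clock: 18.55
position: [0.5015, -0.1235, 0.419]
ee_rot: [0.662, 0.251, 0.66, -0.25]
contact_force: [-0.2, -0.3, -0.3]
width: 0.0812
```

Call:
{"op": "arm_command", "data": {"targets": [{"dp": [0.0106, 0.011, -0.001], "turn": [-7.5, 0, 0], "grip": 0.9}, {"dp": [0.0106, 0.011, -0.001], "turn": [-7.5, 0, 0], "grip": 0.9}, {"dp": [0.0106, 0.011, -0.001], "turn": [-7.5, 0, 0], "grip": 0.9}, {"dp": [0.0106, 0.011, -0.001], "turn": [-7.5, 0, 0], "grip": 0.9}, {"dp": [0.0106, 0.011, -0.001], "turn": [-7.5, 0, 0], "grip": 0.9}, {"dp": [0.0106, 0.011, -0.001], "turn": [-7.5, 0, 0], "grip": 0.9}, {"dp": [0, 0, 0], "turn": [0, 0, 0], "grip": 0.9}]}}

```text
clock: 19.25
position: [0.5205, -0.0613, 0.3546]
ee_rot: [0.707, -0.019, 0.707, 0.02]
contact_force: [0.9, -0.9, -0.2]
width: 0.0812
```

```bash
python3 - <<'E'
from h import *
st(); c=snap('wrist','w12')
print(proj('wrist',[.523,-.066,.096],c))
plan([.523,-.066,.2],down(np.radians(93)),n=1)
E
```

```text
t 19.25 grasp [ 0.5205 -0.061   0.1996] yaw 93.2 xax [-0.     0.002 -1.   ] F [ 0.9 -0.9 -0.2] M [-0.03  0.03  0.  ] w 0.0812 q [-0.25  0.23  1.69  0.    1.21 -1.88]
[276.12885713 223.52147363]
n 1 dp [ 0.0005 -0.0039  0.0019] turn [ 0.04  0.11 -0.02] | total d [ 0.0005 -0.0039  0.0019] w [ 0.   0.1 -0. ]
```

View pics/w12.png

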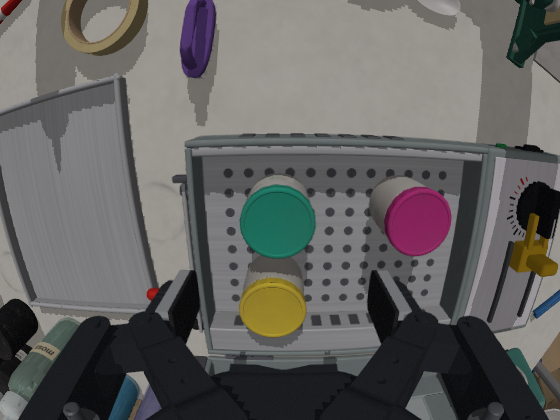

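Call:
{"op": "arm_command", "data": {"targets": [{"dp": [0.03, -0.004, 0.002], "turn": [0, 0, 0], "grip": 0.9}, {"dp": [0.035, 0, 0], "turn": [0, 0, 0], "grip": 0.9}, {"dp": [0.035, 0, 0], "turn": [0, 0, 0], "grip": 0.9}, {"dp": [0.027, 0, 0], "turn": [0, 0, 0], "grip": 0.9}, {"dp": [0, 0, 0], "turn": [0, 0, 0], "grip": 0.9}, {"dp": [0, 0, 0], "turn": [0, 0, 0], "grip": -1}, {"dp": [0, 0, 0], "turn": [0, 0, 0], "grip": -1}, {"dp": [0, 0, 0], "turn": [0, 0, 0], "grip": -1}], "grip_force": 35}}

```text
clock: 20.1
position: [0.525, -0.0678, 0.231]
ee_rot: [0.71, -0.019, 0.704, 0.018]
contact_force: [1.3, 0.8, 3.5]
width: 0.0568
```

```bash
python3 - <<'E'
from h import *
st()
E
```

```text
t 20.1 grasp [ 0.5262 -0.0679  0.076 ] yaw 93.0 xax [ 0.008 -0.001 -1.   ] F [1.3 0.8 3.5] M [ 0.07 -0.03 -0.03] w 0.0568 q [-0.26  0.36  1.86  0.    0.91 -1.88]
```

```bash
python3 - <<'E'
from h import *
plan([.469,-.353,.19],down(np.radians(93)),n=6)
plan([.469,-.353,.052],down(np.radians(93)),n=6)
E
```

```text
n 6 dp [-0.019  -0.047  -0.0117] turn [-0.    0.08  0.01] | total d [-0.1142 -0.2821 -0.0699] w [-0.   0.5  0.1]
n 6 dp [ 0.004  -0.047  -0.0118] turn [-0.    0.08  0.01] | total d [ 0.0238 -0.2819 -0.071 ] w [-0.   0.5  0.1]
```

Call:
{"op": "arm_command", "data": {"targets": [{"dp": [-0.03, 0, 0], "turn": [0, 0, 0], "grip": -1}, {"dp": [-0.04, 0, 0], "turn": [0, 0, 0], "grip": -1}, {"dp": [-0.044, 0, 0], "turn": [0, 0, 0], "grip": -1}, {"dp": [0, -0.035, -0.007], "turn": [0, 0, 0], "grip": -1}, {"dp": [0, -0.035, -0.009], "turn": [0, 0, 0], "grip": -1}, {"dp": [0, -0.035, -0.009], "turn": [0, 0, 0], "grip": -1}, {"dp": [0, -0.035, -0.009], "turn": [0, 0, 0], "grip": -1}, {"dp": [0, -0.035, -0.009], "turn": [0, 0, 0], "grip": -1}]}}

```text
clock: 20.9
position: [0.4892, -0.2458, 0.3439]
ee_rot: [0.709, -0.019, 0.705, 0.018]
contact_force: [0.3, -0.6, -1.3]
width: 0.0569
```

Call:
{"op": "arm_command", "data": {"targets": [{"dp": [0, -0.035, -0.009], "turn": [0, 0, 0], "grip": -1}, {"dp": [0, -0.035, -0.009], "turn": [0, 0, 0], "grip": -1}, {"dp": [0, -0.037, -0.009], "turn": [0, 0.5, 0], "grip": -1}, {"dp": [0, 0, 0], "turn": [0, 0, 0], "grip": -1}, {"dp": [0, 0, 0], "turn": [0, 0, 0], "grip": -1}]}}

```text
clock: 21.4
position: [0.4681, -0.3535, 0.3431]
ee_rot: [0.705, -0.018, 0.709, 0.018]
contact_force: [0.7, 1.1, -1.5]
width: 0.0566
```

```bash
python3 - <<'E'
from h import *
st(); snap('wrist','w13')
plan([.469,-.353,.052],down(np.radians(93)),n=1)
E
```

```text
t 21.4 grasp [ 0.4674 -0.3535  0.1881] yaw 92.9 xax [-0.005 -0.    -1.   ] F [ 0.7  1.1 -1.5] M [ 0.02 -0.02  0.03] w 0.0566 q [-0.76  0.33  1.58 -0.    1.23 -2.38]
n 1 dp [ 0.1361 -0.0006  0.0014] turn [-0.02 -0.28 -0.03] | total d [ 0.1361 -0.0006  0.0014] w [-0.  -0.3 -0. ]
```

View pics/w13.png

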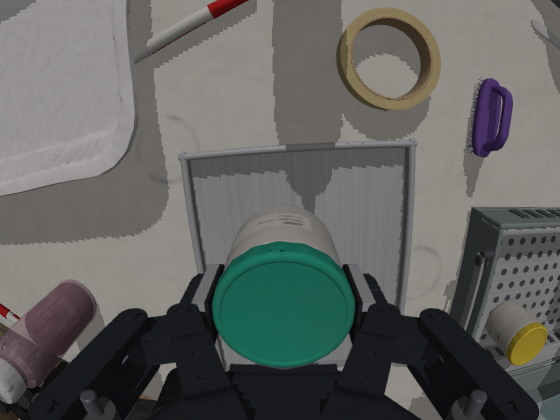

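Call:
{"op": "arm_command", "data": {"targets": [{"dp": [0.035, 0, 0], "turn": [0, 0, 0], "grip": -1}, {"dp": [0.04, 0, 0], "turn": [0, 0, 0], "grip": -1}, {"dp": [0.035, 0, 0], "turn": [0, 0, 0], "grip": -1}, {"dp": [0.015, 0, 0], "turn": [0, -0.3, 0], "grip": -1}, {"dp": [0.006, 0, 0], "turn": [0, 0, 0], "grip": -1}, {"dp": [0, 0, 0], "turn": [0, 0, 0], "grip": -1}]}}

```text
clock: 22.05
position: [0.4682, -0.3519, 0.2115]
ee_rot: [0.707, -0.019, 0.707, 0.019]
contact_force: [0.0, -0.4, -0.3]
width: 0.0562
```

```bash
python3 - <<'E'
from h import *
st()
E
```

```text
t 22.05 grasp [ 0.4681 -0.3518  0.0565] yaw 93.1 xax [-0.001  0.001 -1.   ] F [ 0.  -0.4 -0.3] M [ 0.01  0.05 -0.02] w 0.0562 q [-0.76  0.46  1.75 -0.    0.94 -2.39]
```

Call:
{"op": "arm_command", "data": {"targets": [{"dp": [0.003, 0, 0], "turn": [0, 0, 0], "grip": -1}, {"dp": [0.003, 0, 0], "turn": [0, 0, 0], "grip": -1}, {"dp": [0, 0, 0], "turn": [0, 0, 0], "grip": -1}]}}

```text
clock: 22.35
position: [0.4681, -0.3529, 0.2063]
ee_rot: [0.707, -0.019, 0.707, 0.018]
contact_force: [-1.1, 0.7, -1.7]
width: 0.0567
```

```bash
python3 - <<'E'
from h import *
st()
E
```

```text
t 22.35 grasp [ 0.4682 -0.3531  0.0513] yaw 93.0 xax [ 0.001 -0.001 -1.   ] F [-1.1  0.7 -1.7] M [-0.01  0.    0.03] w 0.0567 q [-0.76  0.47  1.75 -0.    0.92 -2.39]
```

Call:
{"op": "arm_command", "data": {"targets": [{"dp": [0.002, 0, 0], "turn": [0, 0, 0], "grip": -1}, {"dp": [0, 0, 0], "turn": [0, 0, 0], "grip": -1}, {"dp": [0, 0, 0], "turn": [0, 0, 0], "grip": 0.7}, {"dp": [0, 0, 0], "turn": [0, 0, 0], "grip": 0.9}, {"dp": [-0.03, 0, 0], "turn": [0, 0, 0], "grip": 0.9}, {"dp": [-0.045, 0, 0], "turn": [0, 0, 0], "grip": 0.9}, {"dp": [-0.045, 0, 0], "turn": [0, 0, 0], "grip": 0.9}, {"dp": [-0.02, 0, 0], "turn": [0, 0, 0], "grip": 0.9}]}}

```text
clock: 23.15
position: [0.4687, -0.3536, 0.3483]
ee_rot: [0.709, -0.021, 0.705, 0.017]
contact_force: [-0.6, -1.3, 0.3]
width: 0.0814
```

```bash
python3 - <<'E'
from h import *
st();snap('wrist','w14');snap('top','t4',(180,100,290,170),2.75)
plan([.602,-.0675,.19],down(np.radians(93)))
E
```

```text
t 23.15 grasp [ 0.4695 -0.3544  0.1933] yaw 93.0 xax [ 0.006 -0.005 -1.   ] F [-0.6 -1.3  0.3] M [ 0.   -0.01  0.02] w 0.0814 q [-0.76  0.33  1.57 -0.    1.23 -2.39]
n 7 dp [0.0003 0.0398 0.0212] turn [0.   0.05 0.05] | total d [0.0018 0.2787 0.1482] w [0.  0.3 0.4]
```

View pics/w14.png

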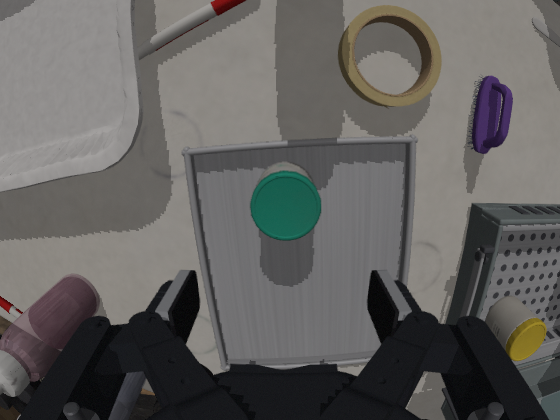

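View pics/t4.png

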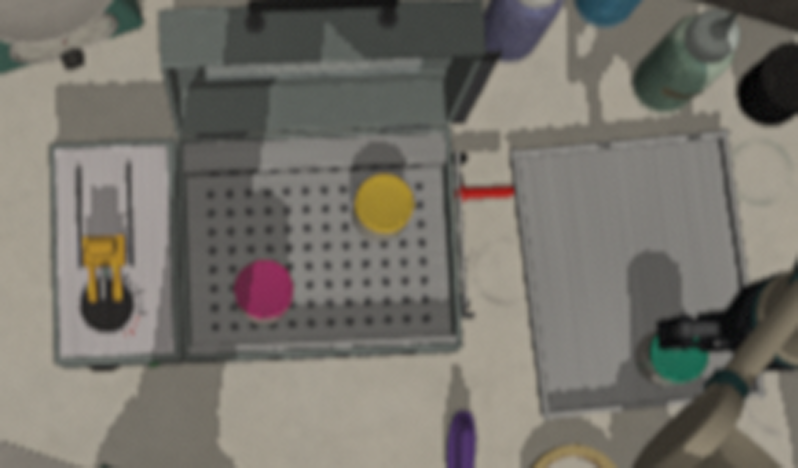

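Green stands in the tray; yellow and pink unmoved. Fetch yellow.

Call:
{"op": "arm_command", "data": {"targets": [{"dp": [0, 0.04, 0.021], "turn": [0, 0.05, 0.05], "grip": 0.9}, {"dp": [0, 0.04, 0.021], "turn": [0, 0.05, 0.05], "grip": 0.9}, {"dp": [0, 0.04, 0.021], "turn": [0, 0.05, 0.05], "grip": 0.9}, {"dp": [0, 0.04, 0.021], "turn": [0, 0.05, 0.05], "grip": 0.9}, {"dp": [0, 0.04, 0.021], "turn": [0, 0.05, 0.05], "grip": 0.9}, {"dp": [0, 0.04, 0.021], "turn": [0, 0, 0], "grip": 0.9}, {"dp": [0, 0.04, 0.021], "turn": [0, 0, 0], "grip": 0.9}, {"dp": [0, 0, 0], "turn": [0, 0, 0], "grip": 0.9}]}}

```text
clock: 24.05
position: [0.6012, -0.0607, 0.342]
ee_rot: [0.705, -0.018, 0.709, 0.023]
contact_force: [-0.4, 0.2, 0.4]
width: 0.0811
```

```bash
python3 - <<'E'
from h import *
st();c=snap('wrist','w15');print(proj('wrist',[.602,-.0675,.096],c))
plan([.602,-.0675,.073],down(np.radians(93)),n=4)
E
```

```text
t 24.05 grasp [ 0.6003 -0.0596  0.187 ] yaw 93.3 xax [-0.006  0.007 -1.   ] F [-0.4  0.2  0.4] M [-0.05  0.09  0.  ] w 0.0811 q [-0.22  0.36  1.54  0.01  1.25 -1.85]
[270.9088367  228.77765476]
n 4 dp [ 0.0285 -0.0013  0.0005] turn [ 0.07 -0.1  -0.08] | total d [ 0.114  -0.0052  0.0023] w [ 0.3 -0.4 -0.3]
```

View pics/w15.png

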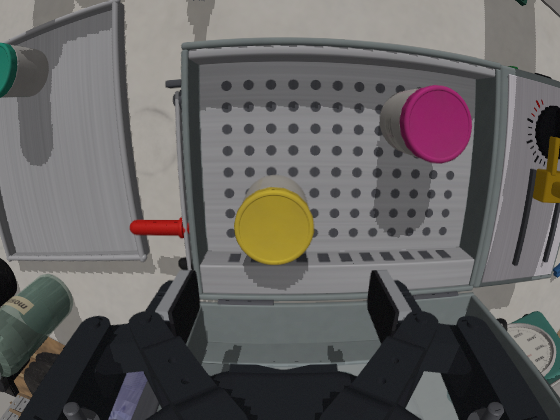

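Call:
{"op": "arm_command", "data": {"targets": [{"dp": [0.03, -0.005, 0.002], "turn": [0, -0.4, -0.3], "grip": 0.9}, {"dp": [0.035, 0, 0], "turn": [0, 0, 0], "grip": 0.9}, {"dp": [0.03, 0, 0], "turn": [0, 0, 0], "grip": 0.9}, {"dp": [0.02, 0, 0], "turn": [0, 0, 0], "grip": 0.9}, {"dp": [0, 0, 0], "turn": [0, 0, 0], "grip": 0.9}, {"dp": [0, 0, 0], "turn": [0, 0, 0], "grip": -1}, {"dp": [0, 0, 0], "turn": [0, 0, 0], "grip": -1}, {"dp": [0, 0, 0], "turn": [0, 0, 0], "grip": -1}]}}

```text
clock: 24.9
position: [0.6026, -0.0708, 0.2303]
ee_rot: [0.709, -0.019, 0.705, 0.018]
contact_force: [-0.2, -0.5, -1.6]
width: 0.0564
```

```bash
python3 - <<'E'
from h import *
st()
plan([.554,-.345,.19],down(np.radians(93)),n=8)
E
```

```text
t 24.9 grasp [ 0.6034 -0.0711  0.0753] yaw 93.0 xax [ 0.005 -0.002 -1.   ] F [-0.2 -0.5 -1.6] M [ 0.   -0.05 -0.01] w 0.0564 q [-0.23  0.46  1.68 -0.    0.99 -1.85]
n 8 dp [-0.0143 -0.0339 -0.0078] turn [0.   0.04 0.01] | total d [-0.1145 -0.2715 -0.0624] w [0.  0.3 0.1]
```

Call:
{"op": "arm_command", "data": {"targets": [{"dp": [-0.03, 0, 0], "turn": [0, 0, 0], "grip": -1}, {"dp": [-0.04, 0, 0], "turn": [0, 0, 0], "grip": -1}, {"dp": [-0.044, 0, 0], "turn": [0, 0, 0], "grip": -1}, {"dp": [0, -0.035, -0.008], "turn": [0, 0, 0], "grip": -1}, {"dp": [0, -0.035, -0.008], "turn": [0, 0, 0], "grip": -1}, {"dp": [0, -0.035, -0.008], "turn": [0, 0, 0], "grip": -1}, {"dp": [0, -0.035, -0.008], "turn": [0, 0, 0], "grip": -1}, {"dp": [0, -0.035, -0.008], "turn": [0, 0, 0], "grip": -1}]}}

```text
clock: 25.7
position: [0.5707, -0.2484, 0.344]
ee_rot: [0.708, -0.02, 0.705, 0.018]
contact_force: [0.6, 0.5, -1.3]
width: 0.0566
```

Call:
{"op": "arm_command", "data": {"targets": [{"dp": [0, -0.035, -0.008], "turn": [0, 0, 0], "grip": -1}, {"dp": [0, -0.035, -0.008], "turn": [0, 0.3, 0], "grip": -1}, {"dp": [0, -0.027, -0.006], "turn": [0, 0, 0], "grip": -1}, {"dp": [0, 0, 0], "turn": [0, 0, 0], "grip": -1}, {"dp": [0, 0, 0], "turn": [0, 0, 0], "grip": -1}]}}

```text
clock: 26.2
position: [0.554, -0.3456, 0.3435]
ee_rot: [0.706, -0.019, 0.708, 0.018]
contact_force: [0.0, 0.6, -1.6]
width: 0.0562
```

```bash
python3 - <<'E'
from h import *
st();c=snap('wrist','w16')
plan([.554,-.345,.049],down(np.radians(93)),n=1)
E
```

```text
t 26.2 grasp [ 0.5537 -0.3458  0.1885] yaw 92.9 xax [-0.002 -0.001 -1.   ] F [ 0.   0.6 -1.6] M [ 0.02 -0.02 -0.01] w 0.0562 q [-0.66  0.43  1.42 -0.    1.29 -2.29]
n 1 dp [ 1.394e-01 -1.000e-04  1.000e-04] turn [ 0.01 -0.13  0.03] | total d [ 1.394e-01 -1.000e-04  1.000e-04] w [ 0.  -0.1  0. ]
```

View pics/w16.png

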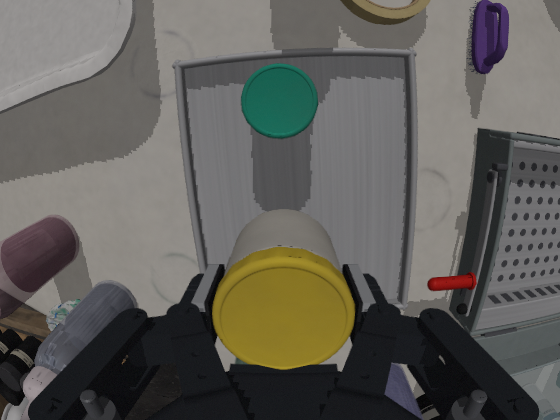

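Call:
{"op": "arm_command", "data": {"targets": [{"dp": [0.035, 0, 0], "turn": [0, 0, 0], "grip": -1}, {"dp": [0.04, 0, 0], "turn": [0, 0, 0], "grip": -1}, {"dp": [0.035, 0, 0], "turn": [0, 0, 0], "grip": -1}, {"dp": [0.015, 0, 0], "turn": [0, 0, 0], "grip": -1}, {"dp": [0.006, 0, 0], "turn": [0, 0, 0], "grip": -1}, {"dp": [0.005, 0, 0], "turn": [0, 0, 0], "grip": -1}, {"dp": [0.003, 0, 0], "turn": [0, 0, 0], "grip": -1}, {"dp": [0, 0, 0], "turn": [0, 0, 0], "grip": -1}]}}

```text
clock: 27.05
position: [0.5544, -0.3452, 0.205]
ee_rot: [0.706, -0.02, 0.707, 0.018]
contact_force: [-0.3, -0.3, -0.9]
width: 0.0568
```

```bash
python3 - <<'E'
from h import *
st()
E
```

```text
t 27.05 grasp [ 0.5542 -0.3456  0.05  ] yaw 93.1 xax [-0.001 -0.002 -1.   ] F [-0.3 -0.3 -0.9] M [-0.08 -0.01  0.04] w 0.0568 q [-0.66  0.55  1.59 -0.    1.   -2.29]
```

Call:
{"op": "arm_command", "data": {"targets": [{"dp": [0.001, 0, 0], "turn": [0, 0, 0], "grip": -1}, {"dp": [0, 0, 0], "turn": [0, 0, 0], "grip": -1}, {"dp": [0, 0, 0], "turn": [0, 0, 0], "grip": 0.7}, {"dp": [0, 0, 0], "turn": [0, 0, 0], "grip": 0.9}, {"dp": [-0.03, 0, 0], "turn": [0, 0, 0], "grip": 0.9}, {"dp": [-0.045, 0, 0], "turn": [0, 0, 0], "grip": 0.9}, {"dp": [-0.045, 0, 0], "turn": [0, 0, 0], "grip": 0.9}, {"dp": [-0.02, 0, 0], "turn": [0, 0, 0], "grip": 0.9}]}}

```text
clock: 27.85
position: [0.5551, -0.3457, 0.3482]
ee_rot: [0.708, -0.021, 0.706, 0.016]
contact_force: [-0.2, -0.3, -0.0]
width: 0.0809
```

```bash
python3 - <<'E'
from h import *
st();snap('wrist','w17');snap('top','t5',(180,100,290,170),2.75)
plan([.517,.0465,.19],down(np.radians(93)))
E
```

```text
t 27.85 grasp [ 0.5557 -0.3467  0.1933] yaw 93.0 xax [ 0.004 -0.006 -1.   ] F [-0.2 -0.3 -0. ] M [-0.04 -0.02 -0.01] w 0.0809 q [-0.66  0.42  1.42 -0.    1.29 -2.29]
n 9 dp [ 0.0001  0.0437 -0.0019] turn [0.   0.03 0.04] | total d [-1.000e-04  3.938e-01 -1.740e-02] w [0.  0.2 0.4]
```

View pics/w17.png

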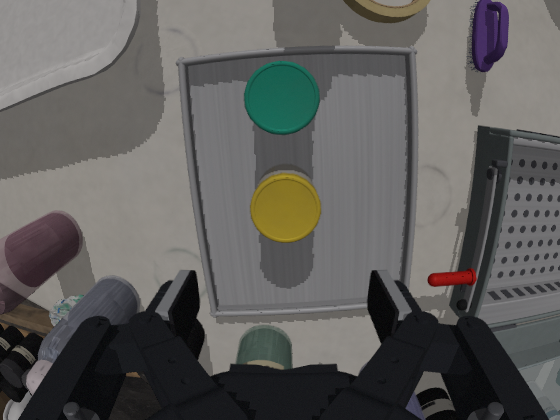

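View pics/t5.png

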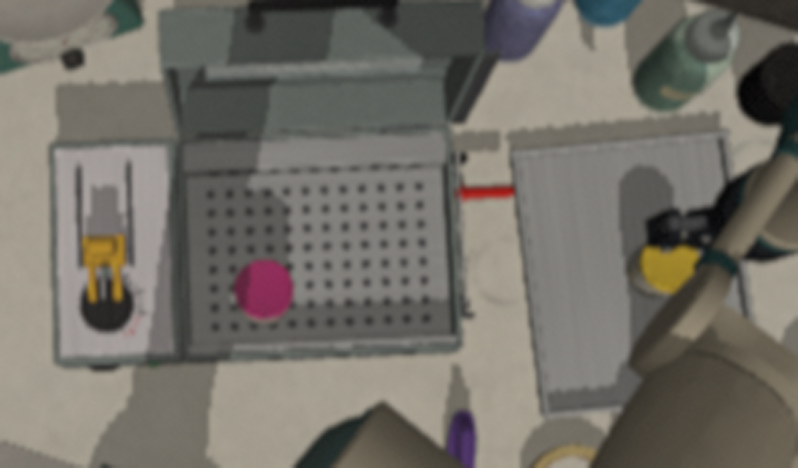

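Call:
{"op": "arm_command", "data": {"targets": [{"dp": [0, 0.044, -0.002], "turn": [0, 0, 0], "grip": 0.9}, {"dp": [0, 0.044, -0.002], "turn": [0, 0, 0], "grip": 0.9}, {"dp": [0, 0.044, -0.002], "turn": [0, 0, 0], "grip": 0.9}, {"dp": [0, 0.044, -0.002], "turn": [0, 0, 0], "grip": 0.9}, {"dp": [0, 0.044, -0.002], "turn": [0, 0.2, 0.3], "grip": 0.9}, {"dp": [0, 0.044, -0.002], "turn": [0, 0, 0], "grip": 0.9}, {"dp": [0, 0.044, -0.002], "turn": [0, 0, 0], "grip": 0.9}, {"dp": [0, 0.044, -0.002], "turn": [0, 0, 0], "grip": 0.9}]}}

```text
clock: 28.75
position: [0.5188, 0.0072, 0.342]
ee_rot: [0.704, -0.017, 0.71, 0.02]
contact_force: [1.1, 0.2, 0.2]
width: 0.0811
```

Call:
{"op": "arm_command", "data": {"targets": [{"dp": [0, 0.04, -0.001], "turn": [0, 0, 0], "grip": 0.9}, {"dp": [0, 0, 0], "turn": [0, 0, 0], "grip": 0.9}, {"dp": [0, 0, 0], "turn": [0, 0, 0], "grip": 0.9}]}}

```text
clock: 29.05
position: [0.5162, 0.0461, 0.3425]
ee_rot: [0.704, -0.018, 0.71, 0.021]
contact_force: [-0.6, -0.3, -0.4]
width: 0.0809
```

```bash
python3 - <<'E'
from h import *
st();c=snap('wrist','w18');print(proj('wrist',[.517,.0465,.096],c))
plan([.517,.045,.073],down(np.radians(93)),n=4)
E
```

```text
t 29.05 grasp [0.5149 0.0466 0.1875] yaw 93.2 xax [-0.008  0.003 -1.   ] F [-0.6 -0.3 -0.4] M [ 0.01 -0.03 -0.  ] w 0.0809 q [-0.05  0.24  1.72  0.    1.19 -1.67]
[282.5296378  229.94842229]
n 4 dp [ 0.0287 -0.0001  0.0003] turn [ 0.02 -0.11 -0.05] | total d [ 0.1147 -0.0006  0.0014] w [ 0.1 -0.4 -0.2]
```

View pics/w18.png

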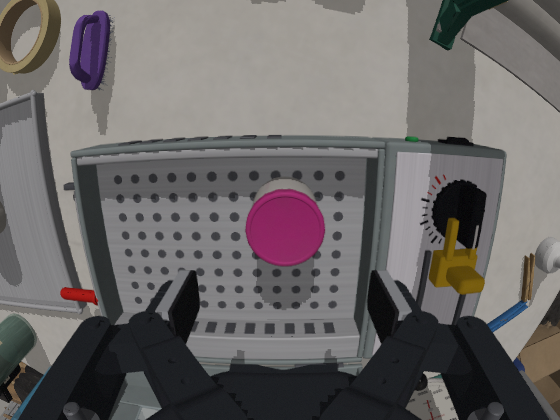

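Call:
{"op": "arm_command", "data": {"targets": [{"dp": [0.03, 0, 0.001], "turn": [0, -0.4, -0.2], "grip": 0.9}, {"dp": [0.035, 0, 0], "turn": [0, 0, 0], "grip": 0.9}, {"dp": [0.03, 0, 0], "turn": [0, 0, 0], "grip": 0.9}, {"dp": [0.02, 0, 0], "turn": [0, 0, 0], "grip": 0.9}, {"dp": [0, 0, 0], "turn": [0, 0, 0], "grip": 0.9}, {"dp": [0, 0, 0], "turn": [0, 0, 0], "grip": -1}, {"dp": [0, 0, 0], "turn": [0, 0, 0], "grip": -1}, {"dp": [0, 0, 0], "turn": [0, 0, 0], "grip": -1}]}}

```text
clock: 29.9
position: [0.5182, 0.0452, 0.2299]
ee_rot: [0.708, -0.018, 0.706, 0.019]
contact_force: [-0.7, 0.0, 0.0]
width: 0.0565
```

```bash
python3 - <<'E'
from h import *
st()
plan([.636,-.336,.19],down(np.radians(93)),n=10)
E
```

```text
t 29.9 grasp [0.5188 0.0453 0.0749] yaw 93.0 xax [ 0.004  0.    -1.   ] F [-0.7  0.   0. ] M [-0.08 -0.11 -0.03] w 0.0565 q [-0.05  0.36  1.88  0.    0.91 -1.67]
n 10 dp [-0.0115 -0.0387  0.0098] turn [ 0.    0.02 -0.  ] | total d [-0.1149 -0.3869  0.098 ] w [ 0.   0.2 -0. ]
```

Call:
{"op": "arm_command", "data": {"targets": [{"dp": [-0.03, 0, 0], "turn": [0, 0, 0], "grip": -1}, {"dp": [-0.04, 0, 0], "turn": [0, 0, 0], "grip": -1}, {"dp": [-0.045, 0, 0], "turn": [0, 0, 0], "grip": -1}, {"dp": [0, -0.035, 0.009], "turn": [0, 0, 0], "grip": -1}, {"dp": [0, -0.035, 0.009], "turn": [0, 0, 0], "grip": -1}, {"dp": [0, -0.035, 0.009], "turn": [0, 0, 0], "grip": -1}, {"dp": [0, -0.035, 0.009], "turn": [0, 0, 0], "grip": -1}, {"dp": [0, -0.035, 0.009], "turn": [0, 0, 0], "grip": -1}]}}

```text
clock: 30.7
position: [0.5718, -0.1282, 0.3446]
ee_rot: [0.708, -0.019, 0.706, 0.019]
contact_force: [1.2, 0.3, -1.3]
width: 0.0561
```

Call:
{"op": "arm_command", "data": {"targets": [{"dp": [0, -0.035, 0.009], "turn": [0, 0, 0], "grip": -1}, {"dp": [0, -0.035, 0.009], "turn": [0, 0, 0], "grip": -1}, {"dp": [0, -0.035, 0.009], "turn": [0, 0, 0], "grip": -1}, {"dp": [0, -0.035, 0.009], "turn": [0, 0.2, 0], "grip": -1}, {"dp": [0, -0.035, 0.009], "turn": [0, 0, 0], "grip": -1}, {"dp": [0, -0.036, 0.008], "turn": [0, 0, 0], "grip": -1}, {"dp": [0, 0, 0], "turn": [0, 0, 0], "grip": -1}, {"dp": [0, 0, 0], "turn": [0, 0, 0], "grip": -1}]}}

```text
clock: 31.5
position: [0.6355, -0.3354, 0.3434]
ee_rot: [0.706, -0.018, 0.708, 0.019]
contact_force: [0.1, 1.0, -1.6]
width: 0.0563
```

```bash
python3 - <<'E'
from h import *
st();c=snap('wrist','w19')
plan([.636,-.336,.049],down(np.radians(93)),n=1)
E
```

```text
t 31.5 grasp [ 0.6351 -0.3353  0.1884] yaw 93.0 xax [-0.003  0.001 -1.   ] F [ 0.1  1.  -1.6] M [ 0.01  0.07 -0.02] w 0.0563 q [-0.58  0.53  1.25 -0.    1.36 -2.2 ]
n 1 dp [ 0.1395 -0.0019  0.0009] turn [ 0.01 -0.17 -0.1 ] | total d [ 0.1395 -0.0019  0.0009] w [ 0.  -0.2 -0.1]
```

View pics/w19.png

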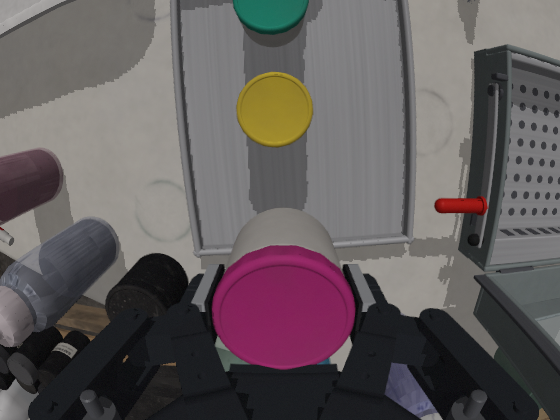

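```bash
python3 - <<'E'
from h import *
c=cal('wrist')
for uv,z in [((195,250),.022),((412,238),.022),((300,244),.022),((60,150),0),((70,320),0),((185,280),.1)]: print(unproj('wrist',uv,z,c).round(3))
E
```

```text
[ 0.692 -0.42   0.022]
[ 0.668 -0.201  0.022]
[ 0.679 -0.315  0.022]
[ 0.593 -0.591  0.   ]
[ 0.829 -0.626  0.   ]
[ 0.682 -0.408  0.1  ]
```

Call:
{"op": "arm_command", "data": {"targets": [{"dp": [0.035, 0, -0.004], "turn": [0, 0, 0], "grip": -1}, {"dp": [0.04, 0, 0], "turn": [0, 0, 0], "grip": -1}, {"dp": [0.035, 0, 0], "turn": [0, 0, 0], "grip": -1}, {"dp": [0.015, 0, 0], "turn": [0, 0, 0], "grip": -1}, {"dp": [0.006, 0, 0], "turn": [0, 0, 0], "grip": -1}, {"dp": [0.005, 0, 0], "turn": [0, 0, 0], "grip": -1}, {"dp": [0.003, 0, 0], "turn": [0, 0, 0], "grip": -1}, {"dp": [0, 0, 0], "turn": [0, 0, 0], "grip": -1}]}}

```text
clock: 32.35
position: [0.6318, -0.335, 0.2057]
ee_rot: [0.707, -0.019, 0.707, 0.019]
contact_force: [-0.2, -0.5, -1.3]
width: 0.0568
```

```bash
python3 - <<'E'
from h import *
st()
E
```

```text
t 32.35 grasp [ 0.6317 -0.3351  0.0507] yaw 93.0 xax [-0.001 -0.001 -1.   ] F [-0.2 -0.5 -1.3] M [ 0.02 -0.02  0.02] w 0.0568 q [-0.58  0.62  1.43 -0.    1.08 -2.21]
```

Call:
{"op": "arm_command", "data": {"targets": [{"dp": [0.0015, 0, 0], "turn": [0, 0, 0], "grip": -1}, {"dp": [0, 0, 0], "turn": [0, 0, 0], "grip": -1}, {"dp": [0, 0, 0], "turn": [0, 0, 0], "grip": 0.7}, {"dp": [0, 0, 0], "turn": [0, 0, 0], "grip": 0.9}, {"dp": [-0.03, 0, 0], "turn": [0, 0, 0], "grip": 0.9}, {"dp": [-0.045, 0, 0], "turn": [0, 0, 0], "grip": 0.9}, {"dp": [-0.045, 0, 0], "turn": [0, 0, 0], "grip": 0.9}, {"dp": [-0.03, 0, 0], "turn": [0, 0, 0], "grip": 0.9}]}}

```text
clock: 33.15
position: [0.6321, -0.3352, 0.357]
ee_rot: [0.707, -0.019, 0.706, 0.018]
contact_force: [1.5, -0.9, 0.5]
width: 0.0812
```

```bash
python3 - <<'E'
from h import *
st();c=snap('wrist','w20');snap('top','t6',(180,100,290,170),2.75)
E
```

```text
t 33.15 grasp [ 0.6324 -0.3355  0.202 ] yaw 93.0 xax [ 0.002 -0.002 -1.   ] F [ 1.5 -0.9  0.5] M [-0.02 -0.03  0.02] w 0.0812 q [-0.58  0.51  1.24 -0.    1.38 -2.21]
```

View pics/w20.png

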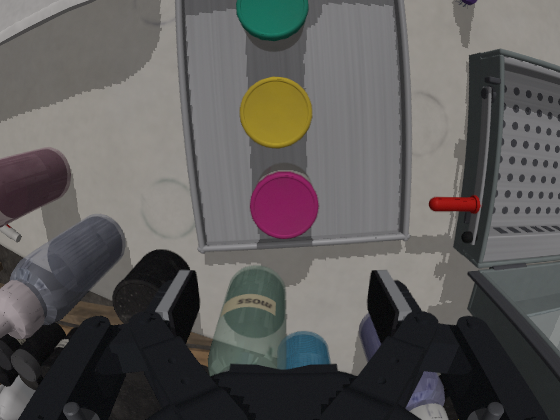

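View pics/t6.png

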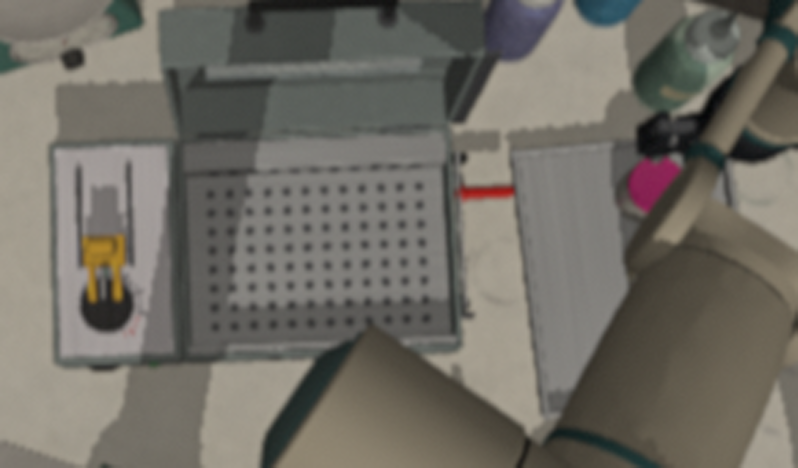

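```bash
python3 - <<'E'
from h import *
f=lambda p:(180+p[0]/2.75,100+p[1]/2.75)
for p in [(462,193),(515,191),(500,192)]: print(unproj('top',f(p),.05).round(4)+[.0025,.001,0])
c=cal('wrist')
for p in [(476,204),(431,204)]: print('w',unproj('wrist',p,.05,c).round(4))
for p in [(486,88),(468,237)]: print('w',unproj('wrist',p,.05,c).round(4))
yaw=.0545;R=np.array([[np.cos(yaw),-np.sin(yaw)],[np.sin(yaw),np.cos(yaw)]])
hand=np.array([.4175,-.0157]); O=hand-R@[-.152,0]; print('chest O',O,'wall grip pt y',R@[.055,-.173]+O, R@[.055,-.197]+O)
E
```

```text
[ 0.623  -0.1476  0.05  ]
[ 0.6261 -0.2001  0.05  ]
[ 0.6248 -0.1852  0.05  ]
w [ 0.6247 -0.143   0.05  ]
w [ 0.6282 -0.1961  0.05  ]
w [ 0.5088 -0.1499  0.05  ]
w [ 0.6606 -0.1438  0.05  ]
chest O [ 0.56927432 -0.0074201 ] wall grip pt y [ 0.63361649 -0.17716722] [ 0.63492384 -0.20113159]
```

```bash
cat >> h.py <<'E'
def tilt(yaw,t):
    # tool down with jaw dir at yaw, leaning so fingers point toward the +jaw dir by t
    R=down(yaw); return R*Rn.from_rotvec([0,0,t]) 
E
python3 - <<'E'
from h import *
y=np.radians(3.1)
R=tilt(y,np.radians(15));print(R.as_matrix().round(3))
plan([.575,-.18,.2],R,n=12)
E
```

```text
[[ 0.258  0.965  0.054]
 [ 0.014  0.052 -0.999]
 [-0.966  0.259  0.   ]]
n 12 dp [ 0.0008  0.0055 -0.0159] turn [ 7.45 -0.93  0.98] | total d [ 0.0083  0.1584 -0.0897] w [ 89.4 -11.2  11.8]
```

Call:
{"op": "arm_command", "data": {"targets": [{"dp": [0.0008, 0.0055, -0.016], "turn": [7.45, -0.93, 0.98], "grip": -0.18}, {"dp": [0.0008, 0.0055, -0.016], "turn": [7.45, -0.93, 0.98], "grip": -0.18}, {"dp": [0.0008, 0.0055, -0.016], "turn": [7.45, -0.93, 0.98], "grip": -0.18}, {"dp": [0.0008, 0.0055, -0.016], "turn": [7.45, -0.93, 0.98], "grip": -0.18}, {"dp": [0.0008, 0.0055, -0.016], "turn": [7.45, -0.93, 0.98], "grip": -0.18}, {"dp": [0.0008, 0.0055, -0.016], "turn": [7.45, -0.93, 0.98], "grip": -0.18}]}}

```text
clock: 33.85
position: [0.5495, -0.2782, 0.3461]
ee_rot: [0.69, 0.29, 0.627, -0.217]
contact_force: [0.8, -0.2, -0.2]
width: 0.0351
```

Call:
{"op": "arm_command", "data": {"targets": [{"dp": [0.0008, 0.0055, -0.016], "turn": [7.45, -0.93, 0.98], "grip": -0.18}, {"dp": [0.0008, 0.0055, -0.016], "turn": [7.45, -0.93, 0.98], "grip": -0.18}, {"dp": [0.0008, 0.0055, -0.016], "turn": [7.45, -0.93, 0.98], "grip": -0.18}, {"dp": [0.0008, 0.0055, -0.016], "turn": [7.45, -0.93, 0.98], "grip": -0.18}, {"dp": [0.0008, 0.0055, -0.016], "turn": [7.45, -0.93, 0.98], "grip": -0.18}, {"dp": [0.0008, 0.0055, -0.016], "turn": [7.45, -0.93, 0.98], "grip": -0.18}, {"dp": [0, 0, 0], "turn": [0, 0, 0], "grip": -0.18}]}}

```text
clock: 34.55
position: [0.5323, -0.1791, 0.3447]
ee_rot: [0.568, 0.548, 0.451, -0.416]
contact_force: [0.2, 0.2, 0.4]
width: 0.0354
```

```bash
python3 - <<'E'
from h import *
st();c=snap('wrist','w21');print(proj('wrist',[.6255,-.178,.05],c))
y=np.radians(3.1)
R=tilt(y,np.radians(15))
plan([.6255,-.18,.13],R,n=3)
plan([.6255,-.18,.053],R,n=5)
E
```

```text
t 34.55 grasp [ 0.5706 -0.1757  0.1945] yaw 3.2 xax [ 0.247  0.023 -0.969] F [0.2 0.2 0.4] M [-0.01  0.07  0.01] w 0.0354 q [-0.5   0.24  1.73  0.17  0.97 -0.63]
[301.87169991 209.86407677]
n 3 dp [0.0254 0.0115 0.0018] turn [ 0.06 -0.15  0.21] | total d [0.0762 0.0349 0.0055] w [ 0.2 -0.5  0.6]
n 5 dp [0.0302 0.003  0.0011] turn [ 0.04 -0.09  0.13] | total d [0.1507 0.0157 0.006 ] w [ 0.2 -0.5  0.6]
```

View pics/w21.png

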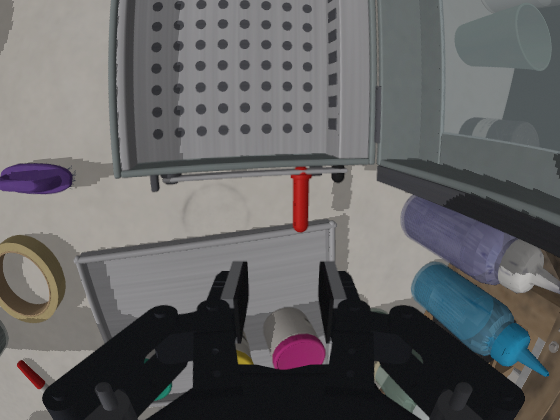

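Call:
{"op": "arm_command", "data": {"targets": [{"dp": [0.032, 0.003, 0.0012], "turn": [0.1, -0.2, 0.2], "grip": -0.18}, {"dp": [0.032, 0.003, 0.0012], "turn": [0.1, -0.2, 0.2], "grip": -0.18}, {"dp": [0.032, 0.003, 0.0012], "turn": [0, 0, 0.2], "grip": -0.18}, {"dp": [0.03, 0.003, 0.0012], "turn": [0, 0, 0], "grip": -0.18}, {"dp": [0, 0, 0], "turn": [0, 0, 0], "grip": -0.18}]}}

```text
clock: 35.1
position: [0.5762, -0.1836, 0.2221]
ee_rot: [0.569, 0.549, 0.448, -0.417]
contact_force: [-0.8, 0.1, -0.9]
width: 0.0349
```

```bash
python3 - <<'E'
from h import *
st();c=snap('wrist','w22')
R=tilt(np.radians(3.1),np.radians(15))
plan([.6255,-.18,.053],R,n=1)
E
```

```text
t 35.1 grasp [ 0.6152 -0.1809  0.0722] yaw 2.9 xax [ 0.252  0.017 -0.968] F [-0.8  0.1 -0.9] M [-0.03  0.14 -0.01] w 0.0349 q [-0.46  0.42  1.8   0.2   0.71 -0.65]
n 1 dp [ 0.0232  0.0032 -0.0011] turn [-0.21 -0.13  0.22] | total d [ 0.0232  0.0032 -0.0011] w [-0.2 -0.1  0.2]
```

View pics/w22.png

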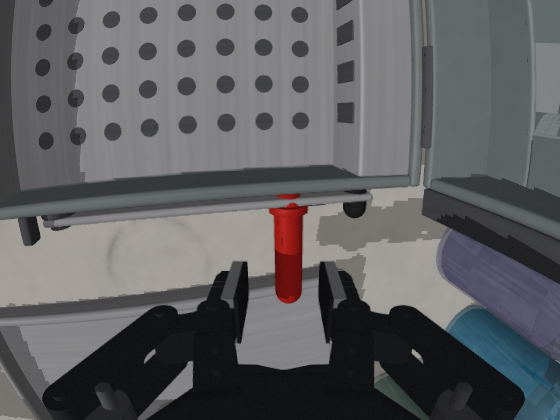

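Call:
{"op": "arm_command", "data": {"targets": [{"dp": [0.012, 0.002, -0.003], "turn": [0, 0, 0], "grip": -0.18}, {"dp": [0.01, 0.001, 0], "turn": [0, 0, 0.2], "grip": -0.18}, {"dp": [0, 0, 0], "turn": [0, 0, 0], "grip": -0.18}, {"dp": [0, 0, 0], "turn": [0, 0, 0], "grip": -1}, {"dp": [0, 0, 0], "turn": [0, 0, 0], "grip": -1}, {"dp": [0, 0, 0], "turn": [0, 0, 0], "grip": -1}], "grip_force": 25}}

```text
clock: 35.75
position: [0.5825, -0.1797, 0.2057]
ee_rot: [0.571, 0.549, 0.446, -0.416]
contact_force: [-9.3, -3.1, 1.6]
width: 0.0127
```

```bash
python3 - <<'E'
from h import *
st();c=snap('wrist','w23')
E
```

```text
t 35.75 grasp [ 0.6221 -0.1774  0.0559] yaw 3.0 xax [ 0.256  0.015 -0.967] F [-9.3 -3.1  1.6] M [-0.58  1.53  0.  ] w 0.0127 q [-0.45  0.45  1.81  0.2   0.67 -0.65]
```

View pics/w23.png

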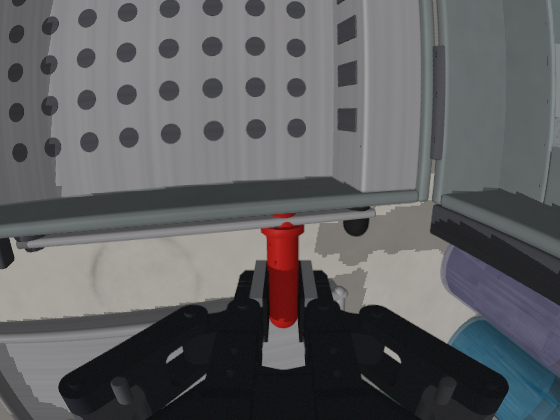

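```bash
python3 - <<'E'
from h import *
t=np.radians(14.8);a=np.linspace(0,1.25,13);x=.11*np.cos(a);z=.11*np.sin(a)
dx,dz=np.diff(x),np.diff(z)
print(np.c_[np.sin(t)*dx-np.cos(t)*dz,np.cos(t)*dx+np.sin(t)*dz].round(4))
E
```

```text
[[-0.0112  0.0023]
 [-0.0114  0.0012]
 [-0.0115 -0.    ]
 [-0.0114 -0.0012]
 [-0.0112 -0.0024]
 [-0.0109 -0.0035]
 [-0.0105 -0.0047]
 [-0.0099 -0.0057]
 [-0.0093 -0.0067]
 [-0.0085 -0.0076]
 [-0.0077 -0.0085]
 [-0.0068 -0.0092]]
```

Call:
{"op": "arm_command", "data": {"targets": [{"dp": [-0.0112, 0.0023, 0], "turn": [0, 0, 0], "grip": -1}, {"dp": [-0.0114, 0.0012, 0], "turn": [0, 0, 0], "grip": -1}, {"dp": [-0.0115, 0, 0], "turn": [0, 0, 0], "grip": -1}, {"dp": [-0.0114, -0.0012, 0], "turn": [0, 0, 0], "grip": -1}, {"dp": [-0.0112, -0.0024, 0], "turn": [0, 0, 0], "grip": -1}, {"dp": [-0.0109, -0.0035, 0], "turn": [0, 0, 0], "grip": -1}]}}

```text
clock: 36.4
position: [0.5611, -0.1809, 0.2689]
ee_rot: [0.571, 0.549, 0.446, -0.417]
contact_force: [-5.1, -4.2, -8.8]
width: 0.0129
```

```bash
python3 - <<'E'
from h import *
st()
E
```

```text
t 36.4 grasp [ 0.6006 -0.1786  0.119 ] yaw 2.9 xax [ 0.254  0.015 -0.967] F [-5.1 -4.2 -8.8] M [-0.66  0.96 -0.06] w 0.0129 q [-0.47  0.35  1.78  0.18  0.8  -0.64]
```

Call:
{"op": "arm_command", "data": {"targets": [{"dp": [-0.0105, -0.0047, 0], "turn": [0, 0, 0], "grip": -1}, {"dp": [-0.0099, -0.0057, 0], "turn": [0, 0, 0], "grip": -1}, {"dp": [-0.0093, -0.0067, 0], "turn": [0, 0, 0], "grip": -1}, {"dp": [-0.0085, -0.0076, 0], "turn": [0, 0, 0], "grip": -1}, {"dp": [-0.0077, -0.0085, 0], "turn": [0, 0, 0], "grip": -1}, {"dp": [-0.0068, -0.0092, 0], "turn": [0, 0, 0], "grip": -1}, {"dp": [0, 0, 0], "turn": [0, 0, 0], "grip": -1}]}}

```text
clock: 37.1
position: [0.5072, -0.1835, 0.3092]
ee_rot: [0.571, 0.551, 0.445, -0.416]
contact_force: [-4.5, -3.7, -12.0]
width: 0.0129
```

```bash
python3 - <<'E'
from h import *
st()
E
```

```text
t 37.1 grasp [ 0.5474 -0.1813  0.1595] yaw 2.8 xax [ 0.259  0.015 -0.966] F [ -4.5  -3.7 -12. ] M [-0.69  1.28 -0.08] w 0.0129 q [-0.53  0.24  1.83  0.19  0.86 -0.69]
```

Call:
{"op": "arm_command", "data": {"targets": [{"dp": [-0.0025, -0.0046, 0], "turn": [0, 0, 0], "grip": -1}, {"dp": [-0.0015, -0.004, 0], "turn": [0, 0, 0], "grip": -1}, {"dp": [0, 0, 0], "turn": [0, 0, 0], "grip": -1}]}}

```text
clock: 37.4
position: [0.5032, -0.1838, 0.312]
ee_rot: [0.573, 0.555, 0.44, -0.413]
contact_force: [14.6, 1.5, -20.9]
width: 0.0128
```

```bash
python3 - <<'E'
from h import *
st()
E
```

```text
t 37.4 grasp [ 0.5453 -0.1815  0.1629] yaw 2.6 xax [ 0.272  0.015 -0.962] F [ 14.6   1.5 -20.9] M [ 0.19 -1.2   0.11] w 0.0128 q [-0.53  0.23  1.84  0.2   0.85 -0.7 ]
```

Call:
{"op": "arm_command", "data": {"targets": [{"dp": [0.003, 0.005, 0], "turn": [0, 0, 0], "grip": -1}, {"dp": [0, 0, 0], "turn": [0, 0, 0], "grip": -0.3}, {"dp": [0, 0, 0], "turn": [0, 0, 0], "grip": -0.3}, {"dp": [-0.025, 0, 0], "turn": [0, 0, 0], "grip": -0.3}, {"dp": [-0.045, 0, 0], "turn": [0, 0, 0], "grip": -0.3}, {"dp": [-0.045, 0, 0], "turn": [0, 0, 0], "grip": -0.3}, {"dp": [-0.045, 0, 0], "turn": [0, 0, 0], "grip": -0.3}, {"dp": [0, 0, 0], "turn": [0, 0, 0], "grip": -0.3}]}}

```text
clock: 38.2
position: [0.4638, -0.1865, 0.4734]
ee_rot: [0.578, 0.552, 0.437, -0.413]
contact_force: [0.8, -0.0, 0.5]
width: 0.0297
```

```bash
python3 - <<'E'
from h import *
st();c=snap('wrist','w24');snap('side','s2');snap('top','t7',(180,100,290,170),2.75)
print(proj('side',[.5453,-.1775,.1544]))
E
```

```text
t 38.2 grasp [ 0.5069 -0.1856  0.3245] yaw 2.9 xax [ 0.278  0.006 -0.961] F [ 0.8 -0.   0.5] M [ 0.02  0.16 -0.03] w 0.0297 q [-0.58  0.06  1.63  0.17  1.23 -0.67]
[304.45326939 168.82522791]
```

View pics/w24.png

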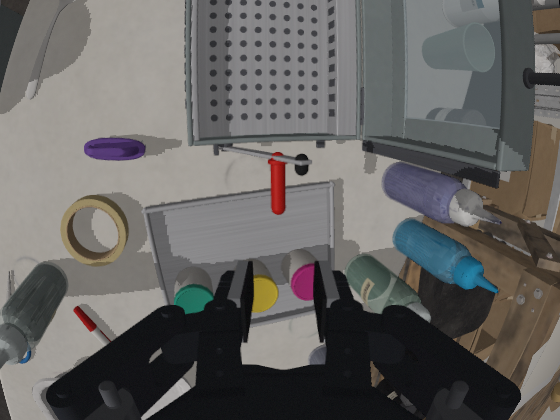

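View pics/t7.png

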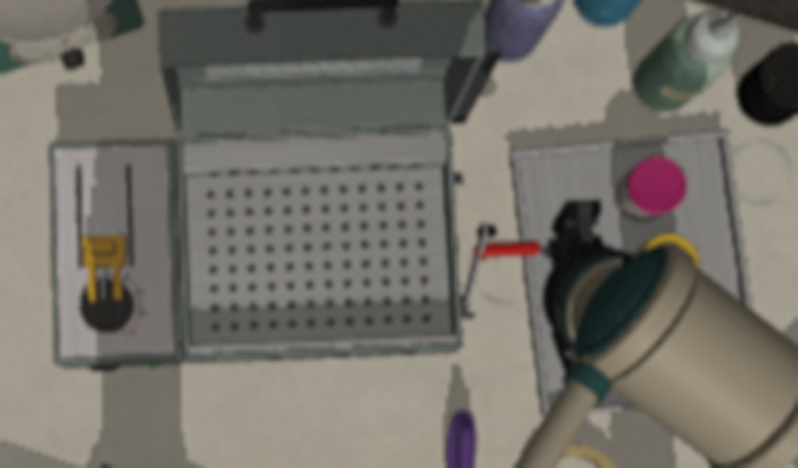

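View pics/s2.png

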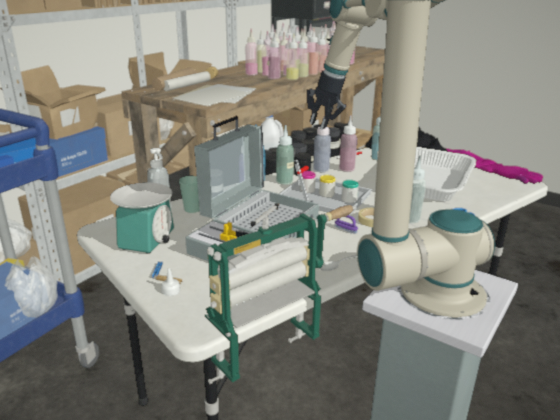

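```bash
python3 - <<'E'
from h import *
f=lambda p:(180+p[0]/2.75,100+p[1]/2.75)
a=unproj('top',f((510,250)),.154)+[.0025,.001,0]; print(a, 'expect', .6235-.0753)
plan([.64,.0,.43],down(np.radians(3.1)),n=8)
E
```

```text
[ 0.55082026 -0.17603154  0.154     ] expect 0.5482
n 8 dp [-0.0113  0.0253 -0.0221] turn [-0.03  0.   -1.92] | total d [-0.0661  0.2108 -0.1769] w [ -0.3   0.  -15.4]
```

Call:
{"op": "arm_command", "data": {"targets": [{"dp": [-0.0113, 0.0253, -0.0221], "turn": [0, 0, -1.92], "grip": -0.3}, {"dp": [-0.0113, 0.0253, -0.0221], "turn": [0, 0, -1.92], "grip": -0.3}, {"dp": [-0.0113, 0.0253, -0.0221], "turn": [0, 0, -1.92], "grip": -0.3}, {"dp": [-0.0113, 0.0253, -0.0221], "turn": [0, 0, -1.92], "grip": -0.3}, {"dp": [-0.0113, 0.0253, -0.0221], "turn": [0, 0, -1.92], "grip": -0.3}, {"dp": [-0.0113, 0.0253, -0.0221], "turn": [0, 0, -1.92], "grip": -0.3}, {"dp": [-0.0113, 0.0253, -0.0221], "turn": [0, 0, -1.92], "grip": -0.3}, {"dp": [-0.0113, 0.0253, -0.0221], "turn": [0, 0, -1.92], "grip": -0.3}]}}

```text
clock: 39.15
position: [0.6421, 0.001, 0.5824]
ee_rot: [0.511, 0.486, 0.514, -0.488]
contact_force: [0.3, -0.4, 0.2]
width: 0.0301
```

```bash
python3 - <<'E'
from h import *
st();c=snap('wrist','w25');print(proj('wrist',[.7185,.002,.326],c))
plan([.718,.002,.40],down(np.radians(3.1)),n=2)
E
```

```text
t 39.15 grasp [0.6412 0.0013 0.4274] yaw 2.9 xax [-0.006  0.002 -1.   ] F [ 0.3 -0.4  0.2] M [-0.07 -0.1  -0.07] w 0.0301 q [-0.11  0.35  0.97  0.    1.83 -0.16]
[384.89696312 225.73968797]
n 2 dp [0.0136 0.036  0.0031] turn [ 0.02 -0.17  0.04] | total d [0.0272 0.072  0.0063] w [ 0.  -0.3  0.1]
```

View pics/w25.png

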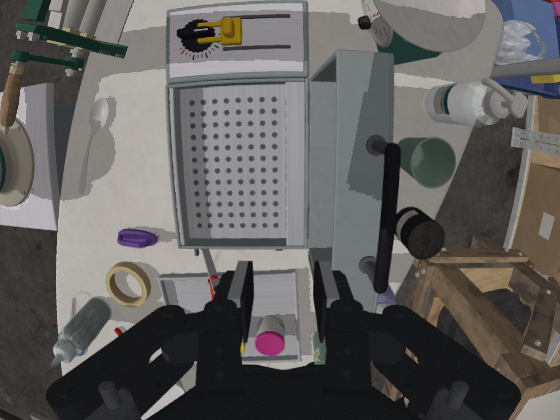

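Call:
{"op": "arm_command", "data": {"targets": [{"dp": [0, 0.037, 0.001], "turn": [0, 0, 0], "grip": -0.3}, {"dp": [0, 0.038, 0.001], "turn": [0, -0.2, 0], "grip": -0.3}, {"dp": [0.027, 0, 0], "turn": [0, 0, 0], "grip": -0.3}, {"dp": [0.03, 0, 0], "turn": [0, 0, 0], "grip": -0.3}, {"dp": [0.01, 0, 0], "turn": [0, 0, 0], "grip": -0.3}, {"dp": [0, 0, 0], "turn": [0, 0, 0], "grip": -0.3}]}}

```text
clock: 39.8
position: [0.7158, 0.0012, 0.5133]
ee_rot: [0.511, 0.485, 0.514, -0.49]
contact_force: [0.3, -0.5, 0.1]
width: 0.0302
```

```bash
python3 - <<'E'
from h import *
st();c=snap('wrist','w26')
E
```

```text
t 39.8 grasp [0.7146 0.001  0.3583] yaw 2.9 xax [-0.008 -0.001 -1.   ] F [ 0.3 -0.5  0.1] M [ 0.02 -0.02  0.06] w 0.0302 q [-0.09  0.48  0.93 -0.    1.74 -0.15]
```

View pics/w26.png

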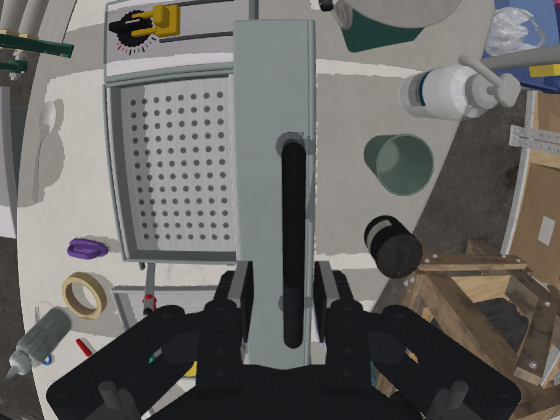

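Call:
{"op": "arm_command", "data": {"targets": [{"dp": [0.01, 0.004, 0], "turn": [0, -0.2, 0], "grip": -0.3}, {"dp": [0.015, 0, 0], "turn": [0, 0, 0], "grip": -0.3}, {"dp": [0.006, 0, 0], "turn": [0, 0, 0], "grip": -0.3}, {"dp": [0, 0, 0], "turn": [0, 0, 0], "grip": -0.3}, {"dp": [0, 0, 0], "turn": [0, 0, 0], "grip": -1}, {"dp": [0, 0, 0], "turn": [0, 0, 0], "grip": -1}, {"dp": [0, 0, 0], "turn": [0, 0, 0], "grip": -1}], "grip_force": 40}}

```text
clock: 40.55
position: [0.7197, 0.0012, 0.4868]
ee_rot: [0.514, 0.486, 0.511, -0.489]
contact_force: [1.2, -0.4, 1.9]
width: 0.0104
```

```bash
python3 - <<'E'
from h import *
st()
a=np.linspace(1.6,.75,18);x=-.262*np.cos(a)+.034*np.sin(a);z=.262*np.sin(a)+.034*np.cos(a)
print(np.c_[a[1:],-np.diff(z),np.diff(x)].round(4))
print((.4175+.262+ -.262*np.cos(.79)+.034*np.sin(.79), .065+.262*np.sin(.79)+.034*np.cos(.79)))
E
```

```text
t 40.55 grasp [7.198e-01 3.000e-04 3.318e-01] yaw 2.9 xax [ 0.001 -0.006 -1.   ] F [ 1.2 -0.4  1.9] M [-0.02 -0.06  0.1 ] w 0.0104 q [-0.09  0.48  0.99 -0.01  1.67 -0.14]
[[ 1.55e+00 -1.80e-03 -1.31e-02]
 [ 1.50e+00 -1.10e-03 -1.32e-02]
 [ 1.45e+00 -4.00e-04 -1.32e-02]
 [ 1.40e+00  2.00e-04 -1.32e-02]
 [ 1.35e+00  9.00e-04 -1.32e-02]
 [ 1.30e+00  1.50e-03 -1.31e-02]
 [ 1.25e+00  2.20e-03 -1.30e-02]
 [ 1.20e+00  2.80e-03 -1.29e-02]
 [ 1.15e+00  3.50e-03 -1.27e-02]
 [ 1.10e+00  4.10e-03 -1.26e-02]
 [ 1.05e+00  4.70e-03 -1.23e-02]
 [ 1.00e+00  5.30e-03 -1.21e-02]
 [ 9.50e-01  5.90e-03 -1.18e-02]
 [ 9.00e-01  6.50e-03 -1.15e-02]
 [ 8.50e-01  7.10e-03 -1.11e-02]
 [ 8.00e-01  7.60e-03 -1.08e-02]
 [ 7.50e-01  8.20e-03 -1.04e-02]]
(np.float64(0.5192445385613128), np.float64(0.2750432981055893))
```

Call:
{"op": "arm_command", "data": {"targets": [{"dp": [-0.0018, -0.0131, 0], "turn": [0, 0, 0], "grip": -1}, {"dp": [-0.0011, -0.0132, 0], "turn": [0, 0, 0], "grip": -1}, {"dp": [-0.0004, -0.0132, 0], "turn": [0, 0, 0], "grip": -1}, {"dp": [0.0002, -0.0132, 0], "turn": [0, 0, 0], "grip": -1}, {"dp": [0.0009, -0.0132, 0], "turn": [0, 0, 0], "grip": -1}, {"dp": [0.0015, -0.0131, 0], "turn": [0, 0, 0], "grip": -1}, {"dp": [0.0022, -0.013, 0], "turn": [0, 0, 0], "grip": -1}, {"dp": [0.0028, -0.0129, 0], "turn": [0, 0, 0], "grip": -1}]}}

```text
clock: 41.35
position: [0.6147, -0.0046, 0.4834]
ee_rot: [0.515, 0.486, 0.51, -0.489]
contact_force: [1.6, -2.0, 0.2]
width: 0.0102
```

```bash
python3 - <<'E'
from h import *
st()
E
```

```text
t 41.35 grasp [ 0.6152 -0.0057  0.3284] yaw 2.8 xax [ 0.003 -0.008 -1.   ] F [ 1.6 -2.   0.2] M [-0.28 -0.41  0.11] w 0.0102 q [-0.12  0.31  1.27 -0.01  1.56 -0.17]
```

Call:
{"op": "arm_command", "data": {"targets": [{"dp": [0.0035, -0.0127, 0], "turn": [0, 0, 0], "grip": -1}, {"dp": [0.0041, -0.0126, 0], "turn": [0, 0, 0], "grip": -1}, {"dp": [0.0047, -0.0123, 0], "turn": [0, 0, 0], "grip": -1}, {"dp": [0.0053, -0.0121, 0], "turn": [0, 0, 0], "grip": -1}, {"dp": [0.0059, -0.0118, 0], "turn": [0, 0, 0], "grip": -1}, {"dp": [0.0065, -0.0115, 0], "turn": [0, 0, 0], "grip": -1}, {"dp": [0.0055, -0.0085, 0], "turn": [0, 0, 0], "grip": -1}]}}

```text
clock: 42.05
position: [0.5328, -0.0091, 0.4469]
ee_rot: [0.514, 0.485, 0.51, -0.49]
contact_force: [0.1, -4.9, 2.1]
width: 0.0106
```

```bash
python3 - <<'E'
from h import *
st()
E
```

```text
t 42.05 grasp [ 0.5328 -0.0104  0.2919] yaw 2.8 xax [ 0.    -0.009 -1.   ] F [ 0.1 -4.9  2.1] M [-0.58 -0.17  0.03] w 0.0106 q [-0.14  0.19  1.52 -0.01  1.43 -0.19]
```

Call:
{"op": "arm_command", "data": {"targets": [{"dp": [0.0022, -0.0033, 0], "turn": [0, 0, 0], "grip": -1}, {"dp": [0.0022, -0.0033, 0], "turn": [0, 0, 0], "grip": -1}, {"dp": [0.0023, -0.0032, 0], "turn": [0, 0, 0], "grip": -1}, {"dp": [0, 0, 0], "turn": [0, 0, 0], "grip": -1}]}}

```text
clock: 42.45
position: [0.5232, -0.0096, 0.4402]
ee_rot: [0.514, 0.485, 0.511, -0.49]
contact_force: [-2.6, -4.8, 4.2]
width: 0.0107
```

```bash
python3 - <<'E'
from h import *
st();snap('wrist','w27');snap('side','s3',(170,100,200,150),3.9)
E
```

```text
t 42.45 grasp [ 0.5229 -0.011   0.2852] yaw 2.8 xax [-0.002 -0.009 -1.   ] F [-2.6 -4.8  4.2] M [-0.76  0.09  0.06] w 0.0107 q [-0.15  0.18  1.55 -0.01  1.42 -0.2 ]
```

View pics/w27.png

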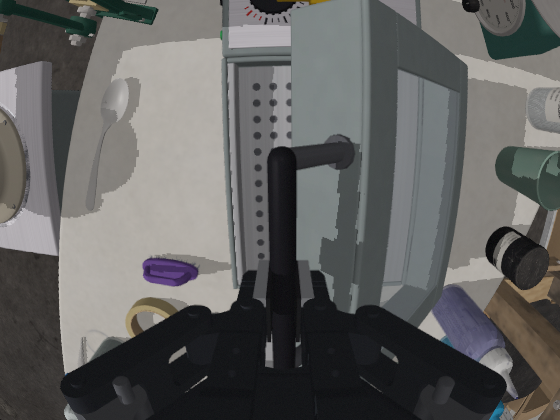

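View pics/s3.png

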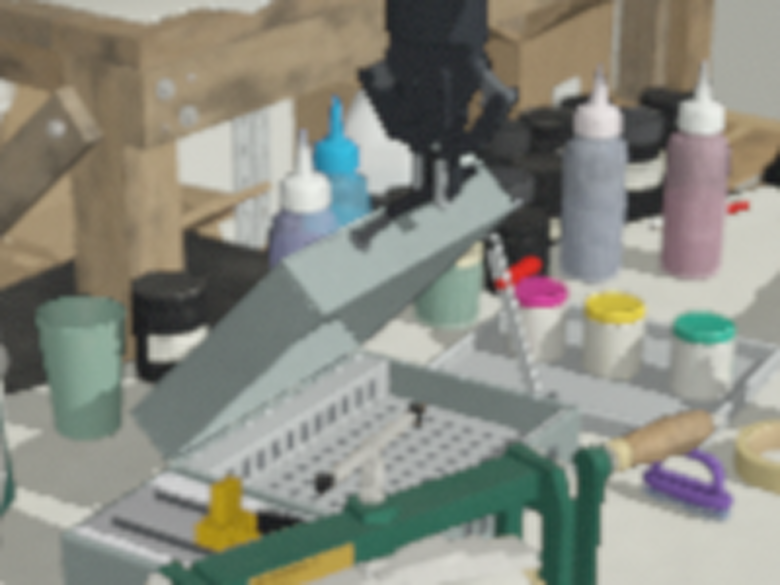

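Call:
{"op": "arm_command", "data": {"targets": [{"dp": [0.002, -0.0027, 0], "turn": [0, 0, 0], "grip": -1}, {"dp": [0, 0, 0], "turn": [0, 0, 0], "grip": -1}]}}

```text
clock: 42.75
position: [0.5208, -0.0097, 0.4383]
ee_rot: [0.514, 0.485, 0.51, -0.49]
contact_force: [-1.1, -4.7, 5.2]
width: 0.0102
```

Call:
{"op": "arm_command", "data": {"targets": [{"dp": [0.002, -0.0027, 0], "turn": [0, 0, 0], "grip": -1}, {"dp": [0, 0, 0], "turn": [0, 0, 0], "grip": -1}]}}

```text
clock: 42.95
position: [0.5193, -0.0098, 0.438]
ee_rot: [0.516, 0.487, 0.509, -0.488]
contact_force: [0.5, -4.2, 8.5]
width: 0.0099
```

```bash
python3 - <<'E'
from h import *
st()
E
```

```text
t 42.95 grasp [ 0.5201 -0.0111  0.283 ] yaw 2.9 xax [ 0.005 -0.008 -1.   ] F [ 0.5 -4.2  8.5] M [-0.65 -0.21  0.09] w 0.0099 q [-0.15  0.17  1.56 -0.01  1.4  -0.2 ]
```

Call:
{"op": "arm_command", "data": {"targets": [{"dp": [0.002, -0.0027, 0], "turn": [0, 0, 0], "grip": -1}, {"dp": [0, 0, 0], "turn": [0, 0, 0], "grip": -1}]}}

```text
clock: 43.15
position: [0.5179, -0.0098, 0.4378]
ee_rot: [0.517, 0.488, 0.507, -0.487]
contact_force: [1.9, -3.4, 13.1]
width: 0.0108
```

```bash
python3 - <<'E'
from h import *
st()
E
```

```text
t 43.15 grasp [ 0.5198 -0.0111  0.2828] yaw 2.9 xax [ 0.012 -0.008 -1.   ] F [ 1.9 -3.4 13.1] M [-0.58 -0.66  0.12] w 0.0108 q [-0.15  0.17  1.57 -0.01  1.39 -0.2 ]
```

Call:
{"op": "arm_command", "data": {"targets": [{"dp": [-0.002, 0.0025, 0], "turn": [0, 0, 0], "grip": -1}, {"dp": [0, 0, 0], "turn": [0, 0, 0], "grip": -1}, {"dp": [0, 0, 0], "turn": [0, 0, 0], "grip": -0.7}, {"dp": [0, 0, 0], "turn": [0, 0, 0], "grip": -0.5}, {"dp": [0, 0, 0], "turn": [0, 0, 0], "grip": -0.3}, {"dp": [0, 0, 0], "turn": [0, 0, 0], "grip": -0.3}]}}

```text
clock: 43.75
position: [0.5177, -0.0088, 0.4348]
ee_rot: [0.513, 0.485, 0.512, -0.489]
contact_force: [0.4, 0.2, 0.1]
width: 0.0297
```

```bash
python3 - <<'E'
from h import *
st();snap('wrist','w28');snap('side','s4',(170,100,200,150),3.9)
E
```

```text
t 43.75 grasp [ 0.5172 -0.0095  0.2798] yaw 2.9 xax [-0.004 -0.005 -1.   ] F [0.4 0.2 0.1] M [ 0.02 -0.06  0.03] w 0.0297 q [-0.15  0.17  1.57 -0.01  1.4  -0.2 ]
```

View pics/s4.png

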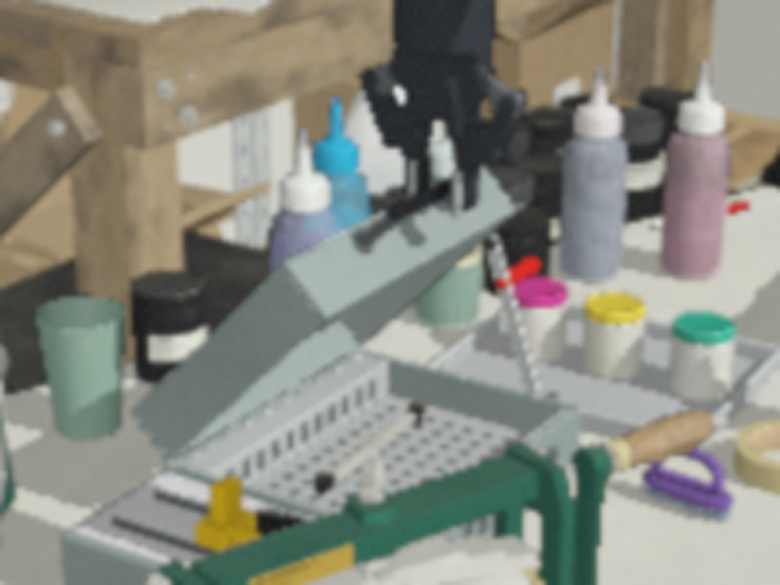

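View pics/w28.png

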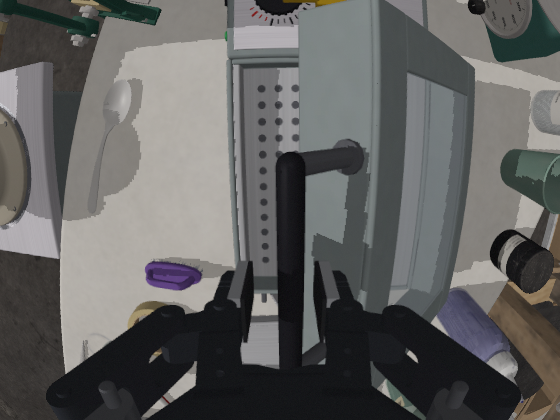

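Lid rests on the stay with no force on the tool. Retreat straight up, then back away.

Call:
{"op": "arm_command", "data": {"targets": [{"dp": [-0.02, 0.003, 0], "turn": [0, 0, 0], "grip": -0.3}, {"dp": [-0.03, 0, 0], "turn": [0, 0, 0], "grip": -0.3}, {"dp": [-0.04, 0, 0], "turn": [0, 0, 0], "grip": -0.3}, {"dp": [-0.03, -0.03, 0], "turn": [0, 0, 0], "grip": -0.3}, {"dp": [0, -0.045, 0], "turn": [0, 0, 0], "grip": -0.3}, {"dp": [0, -0.045, 0], "turn": [0, 0, 0], "grip": -0.3}, {"dp": [0, -0.045, 0], "turn": [0, 0, 0], "grip": -0.3}, {"dp": [0, 0, 0], "turn": [0, 0, 0], "grip": -0.3}]}}

```text
clock: 44.65
position: [0.3513, -0.0158, 0.5566]
ee_rot: [0.513, 0.486, 0.511, -0.49]
contact_force: [0.7, -0.3, 0.2]
width: 0.0302
```

```bash
python3 - <<'E'
from h import *
st();snap('wrist','w29');snap('side','s5',(170,100,200,150),3.9);snap('top','t8',(130,60,360,260),2.2)
E
```

```text
t 44.65 grasp [ 0.3509 -0.0167  0.4016] yaw 2.8 xax [-0.002 -0.006 -1.   ] F [ 0.7 -0.3  0.2] M [ 0.02 -0.08  0.02] w 0.0302 q [-0.24 -0.13  1.59 -0.01  1.68 -0.29]
```

View pics/s5.png

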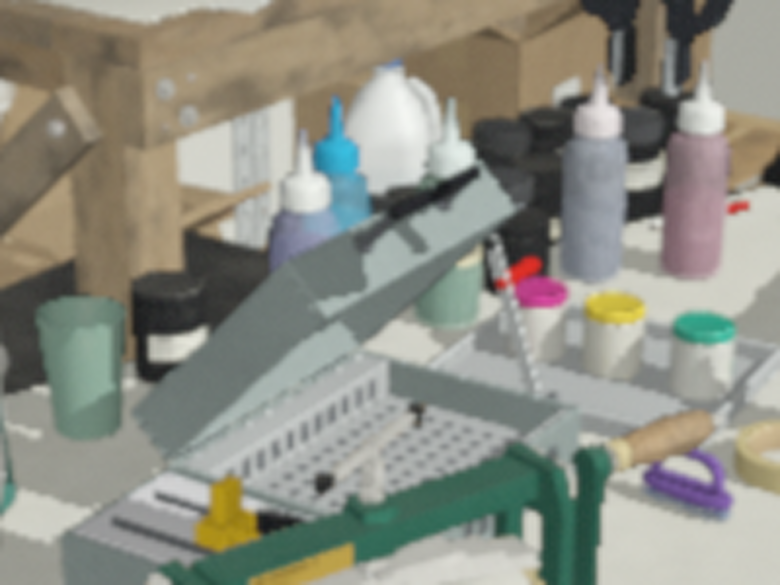

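View pics/t8.png

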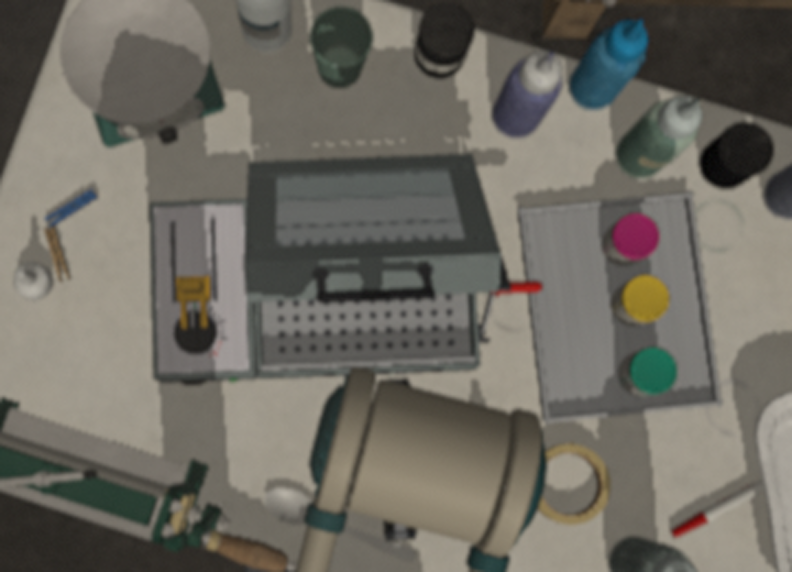

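View pics/w29.png

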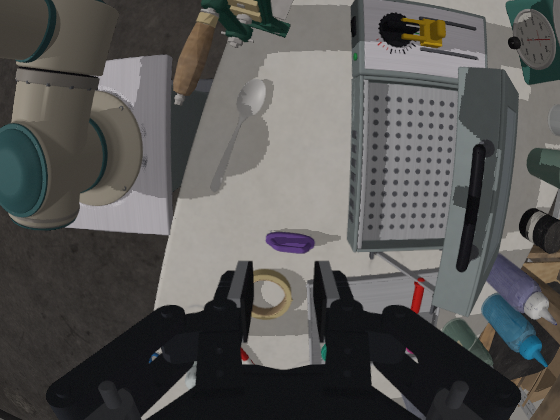

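Call:
{"op": "arm_command", "data": {"targets": [{"dp": [0, 0, 0], "turn": [0, 0, 0], "grip": -0.3}, {"dp": [0, 0, 0], "turn": [0, 0, 0], "grip": -0.3}, {"dp": [0, 0, 0], "turn": [0, 0, 0], "grip": -0.3}, {"dp": [0, 0, 0], "turn": [0, 0, 0], "grip": -0.3}, {"dp": [0, 0, 0], "turn": [0, 0, 0], "grip": -0.3}, {"dp": [0, 0, 0], "turn": [0, 0, 0], "grip": -0.3}, {"dp": [0, 0, 0], "turn": [0, 0, 0], "grip": -0.3}, {"dp": [0, 0, 0], "turn": [0, 0, 0], "grip": -0.3}]}}

```text
clock: 45.6
position: [0.3564, -0.0165, 0.5559]
ee_rot: [0.513, 0.486, 0.511, -0.489]
contact_force: [-0.1, 0.4, 0.5]
width: 0.0301
```

```bash
python3 - <<'E'
from h import *
a=cv2.imread('pics/t8_raw.png');snap('top','t9');b=cv2.imread('pics/t9_raw.png');d=cv2.absdiff(a,b).max(2);print((d>40).sum())
st(); print(manip.sign_off())
E
```

```text
13
t 45.65 grasp [ 0.3561 -0.0174  0.4009] yaw 2.8 xax [-0.001 -0.006 -1.   ] F [-0.2 -0.5  0.7] M [-0.04 -0.03  0.03] w 0.03 q [-0.24 -0.12  1.58 -0.01  1.68 -0.29]
the job is handed in; nothing more can be done
None
```

The chest is shut down as asked and the job is handed in, at about 46 s of the 210 s allowed.

1. **Knob and lock:** I turned the regulator anticlockwise to its zero stop, then slid the yellow lock over it until it stopped. The prongs sit on either side of the bar.
2. **Lid and jars:** I swung the lid open to its stop. Three jars were in the chest (green, yellow, pink), and all now stand upright in the steel tray. There was no second yellow jar.
3. **Stay:** I flipped the stay up until it met its stop and lowered the lid slowly onto it. I opened the gripper only after the stay was carrying the lid.

**Last checks:** The force on the tool was about zero, and two overhead pictures about a second apart showed nothing moving. The side and top views show the lid propped, the jars upright and the chest empty. The bystanders look to be where they started.

**One disagreement:** I measured about 51 mm of lock travel against the nominal 56 mm. The lock did not move further under a 22 N pull, and its tab measured about 50 mm behind the knob against the nominal 52 mm. I took it as fully over the knob.

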